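# Empty the specimen drop bin into the transport carrier

## Robot

A 7-joint arm with a two-finger parallel gripper is mounted at the origin on a cart in front of the work surface, level with it; the furniture and walls round the work are solid. World frame = base frame: x ahead of the robot, y to its left, z up, the work surface at z = 0. Lengths are in m, angles in rad, forces in N, time in s.
With the tool pointing down it reaches from about 0.425 to 0.925 m from the base axis. Payload 6.8 kg.
Tool frame: the origin (TCP) lies on the centre line of the jaws, within the pads' length; the fingertips stand 17 mm ahead of it and the grasp point (between the pads) lies 2 mm behind it; z points along the fingers, x is the direction in which the jaws open and shut, and the axes are right-handed (so a half turn about z gives the same grasp; the last joint's range is limited). The gripper opens to 85 mm and grips with 20 to 120 N. Pads are 22 mm wide; open, the fingers measure 114 mm over their backs; the gripper's body (76 mm by 85 mm) begins 54 mm behind the grasp point. The pads swing forward as they close: fully open they stand 13 mm farther back than shut.
Start: joints at [1.063, 0.477, 0.022, 1.555, -0.011, 1.109, -0.083], TCP at [0.263, -0.622, 0.248] pointing down, gripper open.
Joint ranges: [-2.96, 2.96], [-0.34, 2.1], [-1.41, 1.46], [0.24, 2.44], [-1.37, 4.51], [0.17, 1.92], [-2.96, 2.96]. Speed limits (rad/s): [2.39, 2.39, 3.14, 3.14, 3.14, 3.14, 3.14].

## Interface

Orientations are given as a rotation vector (axis times angle).
In Python, from bench import r gives the robot as it stands.
- The arm moves only by the tool arm_command, never from a script. Its argument "increments" is a list of rows, each a list of 3 entries, a list of its own where there are three numbers: the shift along the world's x, y, z in m, then the turn, a rotation vector about the world's x, y, z in rad, then the opening in per cent of the stroke, from 0 (shut) to 100 (fully open). A call has 1 to 10 rows; each row is the pose to reach, as a shift and turn from the pose commanded when the call began; what a row does not reach only later rows make up. A row lasts 1/10 s, in which the tool goes at most 50 mm and 8.59 degrees, less where a joint would pass 70% of its speed; a pose out of reach is approached as far as the arm can. A call with a gripper value outside its range is refused whole. The fingers move at their own pace and stop on an object; "newtons" is the grip in N (left out, the last holds). Time passes only in rows, so rows that repeat a pose let the fingers close. It gives the time, the measured TCP pose, the force and the opening at its end, in the units of the state.
- r.get_obs(): the state, without advancing time (a new reading comes with each control period).
- r.grab_frame(name): name is "side" or "top" or "wrist"; returns the picture (400x640x3 uint8, blue, green, red); there is no depth.
- r.camera_model(name): a dict with "camera_matrix" (3x3 intrinsics, pixels), "D" ([k1, k2, p1, p2, k3] as OpenCV has them; the pictures are not rectified), "camera_from_world" (4x4, takes a point from world to camera coordinates). Camera axes: x right, y down, z forward; pixel columns grow to the right and rows downward; lengths in m; the calibration is good to about 2 mm. A picture is of the moment at which its call begins: read the wrist's pose just before it. camera_model takes no time and is no camera call; for the wrist camera it gives the pose at the moment of the call.
- r.hand_in(): hands the job in, once; it reports no verdict.
The state is a dict: "clock": time; "joints": joint angles; "qvel": joint speeds; "tau": joint torques, N m; "tcp_pos": TCP position; "orientation": TCP orientation; "contact_force": force on the tool from outside, world axes, zero at the start; "moment": the same for the moment, N m; "grip_width": finger opening in m.
Only numpy, scipy, OpenCV 4.12 (cv2) and the standard library are available. Lean on these libraries where they do the work, as an engineer would, in place of code of your own. Each camera call takes 0.05 s, during which the arm holds its last target. There are 200 camera calls.

## Task

Get the yellow-capped specimen pots ready for the courier: take the lid off the blue carrier and set it in the aluminium lid tray, and prop the drop bin's spring flap well open with the orange stay, so that it stays open by itself. With lid and flap so, stand every yellow-capped pot from the bin upright in a cell of the carrier, leaving the white-capped pot standing in the bin. Then take the stay out so that the flap springs shut, lay the stay back on the bench, put the lid fully home on the carrier, and leave everything else on the bench where it is.

Things in the scene. Friction and masses are not known exactly. Their poses are not given: they have to be found in the camera images.
- bin: white drop bin, fixed. Origin on the bench under the centre of its mouth; x towards the hinge (away from the robot), y to its left, z up. Sizes below in mm in this frame. Mouth x -65 to 65, y -134 to 134, walls 5, rim z 95. Outside x -70 to 103, y -139 to 171; behind the mouth a closed housing, top z 94.5.
- bin_floor (a point): centre of the bin's inner floor (z 32). The pots stand on it in a row along y: x within 8 of 0, y about -105, -40, 25 and 90, in any order.
- gutter (a point): front end of the gutter's bed, middle of its width (bin x -64, y 153, z 83); axes as the bin's. The gutter is an open-topped channel along the bin's left side for the stay: 28 wide (y 139 to 167), from a front stop (6 thick, x -70 to -64, top z 93) to an open end at x 103; bin wall on one side (top z 95), lip 4 thick on the other (top z 93).
- flap (a joint): angle of the grey flap over mouth, gutter and housing: 0 shut (level, underside z 97), grows as its front edge rises, at most 1.95. Plate 187 long, 4 thick, y -139 to 171, 9 mm bead on the front edge; shut, it stands 22 beyond the front wall (to x -92) and can be lifted there from below. Spring and weight shut it: 0.17 Nm at 0, 0.2 Nm at 1.6; it never stays open by itself.
- flap_lip (a point): middle of the flap's front edge, on its underside (bin y 16)
- flap_hinge (a point): point of the hinge line, which runs along bin y at bin x 95, z 97
- stay: loose orange bar, 163 long (x), 22 wide (y), 48 high (z), 120 g (varies), both ends alike. Origin: centre of its 163x22 underside. Starts standing on that underside on the bench in front of the bin. Laid in the bin's gutter (bin z 83, y 153), one end against the front stop, its other upper edge (bin x 99, z 131) holds the flap at about 1.65 rad.
- carrier: blue transport carrier, open box fixed to the bench. Origin on the bench under its centre; long side along its y. Outside 122 (x) by 208 (y), rim at z 75; inside x -55 to 55, y -98 to 98, floor at z 6. Two dividers 4 thick, top at z 50, at y -33 and 33 make three cells with centres at y -66.5, 0, 66.5, each about 63 (y) by 110 (x).
- lid: loose white lid, 220 g: plug 102 (x) by 188 (y), z 0 to 8, enters the carrier's mouth with 4 play a side; plate 130 by 216, z 8 to 14, rests on the rim; black bar handle along y over the centre, 18 wide, 100 long, z 40 to 56, on posts at y -43 and 43. Origin: centre of the plug's underside; home on the carrier it is at carrier z 67. Starts there; either way round is right.
- lid_tray: shallow open aluminium tray that holds the lid, standing loose on the bench, 600 g: outside 146 (x) by 232 (y), walls 4 thick, 22 high, inner floor at z 4 (a lid lying in it has its origin there). Origin on the bench under its centre, long side along its y.
- pot_yellow_1: specimen pot with a yellow screw cap (fixed on): body 44 across, cap 49 across from 42 to 55 above its underside, 30 g; grip cap or body. Starts upright in the bin, under the flap. May be absent (None). Origin: centre of its underside, z up along the pot.
- pot_yellow_2: specimen pot with a yellow screw cap (fixed on): body 44 across, cap 49 across from 42 to 55 above its underside, 30 g; grip cap or body. Starts upright in the bin, under the flap. May be absent (None). Origin: centre of its underside, z up along the pot.
- pot_yellow_3: specimen pot with a yellow screw cap (fixed on): body 44 across, cap 49 across from 42 to 55 above its underside, 30 g; grip cap or body. Starts upright in the bin, under the flap. May be absent (None). Origin: centre of its underside, z up along the pot.
- pot_white: specimen pot with a white screw cap (fixed on): body 44 across, cap 49 across from 42 to 55 above its underside, 30 g; grip cap or body. Starts upright in the bin, under the flap. Always present; it stays in the bin. Origin: centre of its underside, z up along the pot.
- tape_roll: roll of blue tape lying flat, 58x64x20; origin under its centre
- timer: white bench timer, 62x64x19; origin under its centre
- marker: blue-capped marker lying on the bench, 132 long; origin under its middle
- dropper_bottle: amber dropper bottle, 33 across, 82 high; origin under its centre

How it is judged:
On the way, in this order (a step that is already met when the one before it is completed fails the run):
1. the lid lies flat in the tray and the flap is held open, more than 0.9 rad, by the stay standing on the bin, with the robot off all three (value of joint flap above 0.9 rad and z of stay in the frame of bin above 0.03 m and horizontal distance between stay and bin below 0.22 m and contact force between each of the fingers, the arm and bin below 0.2 N and contact force between the fingers and stay below 0.2 N and horizontal distance between lid and lid_tray below 0.012 m and z of lid in the frame of lid_tray below 0.009 m and angle between lid's own z axis and vertical below 0.06 rad and contact force between the fingers and lid below 0.2 N), for 0.4 s.
2. every yellow-capped pot stands upright in the carrier while the stay still holds the flap open and the lid is still in the tray (x of pot_yellow_1 in the frame of carrier between -0.04 and 0.04 m and y of pot_yellow_1 in the frame of carrier between -0.085 and 0.085 m and z of pot_yellow_1 in the frame of carrier between 0 and 0.015 m and angle between each of pot_yellow_1, pot_yellow_2, pot_yellow_3's own z axis and vertical below 0.15 rad and x of pot_yellow_2 in the frame of carrier between -0.04 and 0.04 m and y of pot_yellow_2 in the frame of carrier between -0.085 and 0.085 m and z of pot_yellow_2 in the frame of carrier between 0 and 0.015 m and x of pot_yellow_3 in the frame of carrier between -0.04 and 0.04 m and y of pot_yellow_3 in the frame of carrier between -0.085 and 0.085 m and z of pot_yellow_3 in the frame of carrier between 0 and 0.015 m and value of joint flap above 0.9 rad and z of stay in the frame of bin above 0.03 m and horizontal distance between stay and bin below 0.22 m and horizontal distance between lid and lid_tray below 0.012 m and z of lid in the frame of lid_tray below 0.009 m and angle between lid's own z axis and vertical below 0.06 rad and contact force between the fingers and lid below 0.2 N and contact force between the fingers and pot_yellow_1 below 0.2 N and contact force between the fingers and pot_yellow_2 below 0.2 N and contact force between the fingers and pot_yellow_3 below 0.2 N), for 0.2 s.
At the end, for the whole second after the job is handed in: Yellow pots upright (0.15 rad) on the carrier floor; lid home on carrier (9 mm off centre, 4 mm in height, 0.04 rad level, 0.1 rad turned); flap under 0.04 rad; stay at rest on the bench, over 100 mm from the tray centre; white pot upright (0.2 rad) on the bin floor (x of pot_yellow_1 in the frame of carrier between -0.04 and 0.04 m and y of pot_yellow_1 in the frame of carrier between -0.085 and 0.085 m and z of pot_yellow_1 in the frame of carrier between 0 and 0.015 m and angle between each of pot_yellow_1, pot_yellow_2, pot_yellow_3's own z axis and vertical below 0.15 rad and x of pot_yellow_2 in the frame of carrier between -0.04 and 0.04 m and y of pot_yellow_2 in the frame of carrier between -0.085 and 0.085 m and z of pot_yellow_2 in the frame of carrier between 0 and 0.015 m and x of pot_yellow_3 in the frame of carrier between -0.04 and 0.04 m and y of pot_yellow_3 in the frame of carrier between -0.085 and 0.085 m and z of pot_yellow_3 in the frame of carrier between 0 and 0.015 m and x of pot_white in the frame of bin between -0.066 and 0.066 m and y of pot_white in the frame of bin between -0.135 and 0.135 m and z of pot_white in the frame of bin below 0.045 m and angle between pot_white's own z axis and vertical below 0.2 rad and value of joint flap below 0.04 rad and height (world z) of stay between -0.01 and 0.028 m and horizontal distance between stay and lid_tray above 0.1 m and linear speed of each of stay, lid below 0.02 m/s and horizontal distance between lid and carrier below 0.009 m and z of lid in the frame of carrier between 0.063 and 0.071 m and angle between the y axis of lid and the y axis of carrier, either way round below 0.1 rad and angle between lid's own z axis and vertical below 0.04 rad); the robot touches nothing.
It fails at once if another thing on the bench is pushed more than 60 mm from its place (distance of any of tape_roll, timer, marker, dropper_bottle from where it was at the start of the episode above 0.06 m).
It fails at once if the white-capped pot is lifted out of the bin (z of pot_white in the frame of bin above 0.085 m).
Of pot_yellow_1, pot_yellow_2, pot_yellow_3 only 2 to 3 are there at a start; the rules pass over those that are not, and their reading is None.
At some moment in a run one of lid_tray may be knocked a few centimetres aside while the robot is not near it.
It also fails if it takes over 192 s, if anything falls off the work surface, if the arm or the gripper's body presses on something with over 40 N, if the wrist force passes 120 N, or if a joint passes its speed limit or range.

## Working session

There is one attempt and no reset: what is moved stays moved. The work goes in short steps, Python scripts to look and compute and a tool call to move; the robot and the scene stay as the last step left them, time stands still between calls to the robot, and variables do not carry over. Pictures are saved under pics/ and viewed, about 12 in all and at most 16, crops included, and the job is handed in when it is done.

Besides the shell and the picture viewer there is one more tool, called after "Request:" as name(argument=value, ...) on one line, values as JSON. arm_command: Moves the arm, as the interface text tells. Its arguments: {"type":"object","properties":{"increments":{"type":"array","items":{"type":"array"}},"newtons":{"type":"number"}},"required":["increments"]}

```bash
ls; mkdir -p pics; python3 - <<'E'
from bench import r
import cv2,numpy as np
print(r.get_obs())
for n in("top","side"):
    cv2.imwrite(f"pics/{n}0.png",r.grab_frame(n)); m=r.camera_model(n)
    T=np.array(m["camera_from_world"]);print(n,np.round(m["camera_matrix"],1).tolist(),np.round(m["D"],3),"pos",np.round(-T[:3,:3].T@T[:3,3],3),np.round(T[:3,:3],2).tolist())
E
```

```text
pics
{'clock': 0.0, 'joints': array([ 1.06289702,  0.47781944,  0.02231711,  1.55640071, -0.01150939,
        1.10930413, -0.08311294]), 'qvel': array([ 3.80898728e-05, -2.74773823e-03, -6.69111716e-04, -1.40663441e-03,
        6.63151965e-04, -4.94845767e-04,  1.65182497e-03]), 'tau': array([-2.41280293e-05, -5.96447539e+01,  1.60782505e+00, -2.81192994e+01,
        1.25015658e-02,  9.33681760e-03,  1.27766094e-05]), 'tcp_pos': array([ 0.26252867, -0.62127049,  0.2473337 ]), 'orientation': array([-2.61759070e+00,  1.73556106e+00,  2.45640235e-03]), 'contact_force': array([-0.16105664,  1.04842161,  0.1290467 ]), 'moment': array([-0.01600282,  0.00053783,  0.02034725]), 'grip_width': 0.08526045242965613}
top [[400.4, 0.0, 323.3], [0.0, 400.4, 201.3], [0.0, 0.0, 1.0]] [-0.067  0.     0.     0.     0.   ] pos [0.363 0.036 1.058] [[-0.02, -1.0, 0.0], [-0.99, 0.02, -0.17], [0.17, -0.01, -0.99]]
side [[390.1, 0.0, 316.5], [0.0, 390.1, 199.5], [0.0, 0.0, 1.0]] [-0.057  0.     0.     0.     0.   ] pos [0.19  1.09  0.489] [[-0.95, -0.32, 0.0], [-0.11, 0.33, -0.94], [0.29, -0.89, -0.35]]
```

View pics/top0.png

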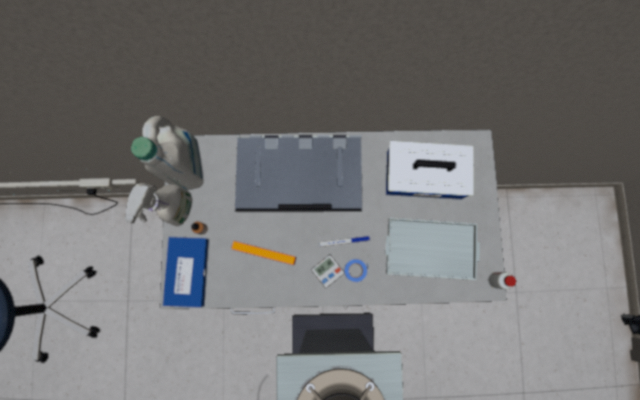

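View pics/side0.png

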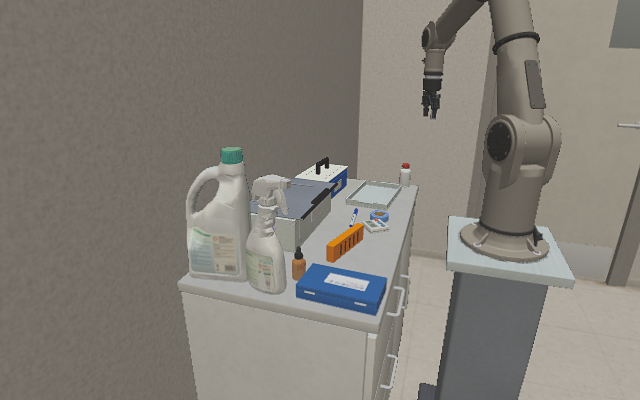

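The top view shows flap (236–362, 137–211), carrier with lid (387–474, 142–196), tray (387–476, 220–278) and stay (232–297, 241–264). The marker, timer and tape sit in the middle at about (345, 240–270), and the side view agrees.

```bash
cat > h.py <<'E'
import cv2,numpy as np
from scipy.spatial.transform import Rotation as R
from bench import r
def cam(n):
    m=r.camera_model(n); return np.array(m["camera_matrix"]),np.array(m["D"]),np.array(m["camera_from_world"])
def ray(m,pts,z):
    K,D,T=m; p=cv2.undistortPoints(np.array(pts,float).reshape(-1,1,2),K,D).reshape(-1,2)
    d=np.c_[p,np.ones(len(p))]@T[:3,:3]; c=-T[:3,:3].T@T[:3,3]
    return c+d*((z-c[2])/d[:,2])[:,None]
def proj(m,P):
    K,D,T=m; return cv2.projectPoints(np.array(P,float).reshape(-1,3),cv2.Rodrigues(T[:3,:3])[0],T[:3,3],K,D)[0].reshape(-1,2)
def big(mask,k=3):
    mask=cv2.morphologyEx(mask.astype(np.uint8)*255,cv2.MORPH_OPEN,np.ones((k,k),np.uint8))
    c=cv2.findContours(mask,cv2.RETR_EXTERNAL,cv2.CHAIN_APPROX_NONE)[0]
    return max(c,key=cv2.contourArea).reshape(-1,2)
def rect(m,c,z):
    "min-area rectangle of a contour cast on the plane z: centre, sides, angle of the long side"
    W=ray(m,c,z)[:,:2]; (cx,cy),(a,b),t=cv2.minAreaRect((W*1000).astype(np.float32))
    if a<b: a,b,t=b,a,t+90
    t=(t+90)%180-90
    return np.round([cx/1000,cy/1000,a/1000,b/1000],4),round(np.radians(t),3)
E
python3 - <<'E'
from h import *
im=cv2.imread("pics/top0.png"); m=cam("top"); hsv=cv2.cvtColor(im,cv2.COLOR_BGR2HSV)
H,S,V=[hsv[...,i].astype(int) for i in range(3)]
def win(mask,x0,x1,y0,y1):
    o=np.zeros_like(mask); o[y0:y1,x0:x1]=mask[y0:y1,x0:x1]; return o
for p in [(300,170),(220,170),(430,210),(430,250),(400,160),(270,252),(430,223)]: print(p,hsv[p[1],p[0]])
print("stay",rect(m,big(win((S>150)&(H<25)&(V>140),225,305,235,270)),.048))
print("lid",rect(m,big(win((S<25)&(V>205),380,480,135,200)),.081))
print("handle",rect(m,big(win(V<60,405,465,150,175)),.123))
print("tray",rect(m,big(win((S>12)&(V>140),375,490,212,290)),.022))
print("flap",rect(m,big(win(V<110,230,366,134,215)),.101))
for n,z,pts in [("flap",.101,[(236,137),(362,137),(362,211),(236,211)]),("tray",.022,[(389,220),(477,222),(475,279),(386,275)]),("tape",.02,[(355,270)]),("timer",.019,[(327,270)]),("marker",.01,[(345,241)]),("drop",.08,[(199,228)]),("bluebox",.04,[(208,238),(205,306)])]:
    print(n,np.round(ray(m,pts,z),3).tolist())
big1=cv2.resize(im[120:300,220:490],None,fx=2.9,fy=2.9,interpolation=cv2.INTER_CUBIC); cv2.imwrite("pics/top0c.png",big1)
E
```

```text
(300, 170) [111  38 114]
(220, 170) [102   8 150]
(430, 210) [105   3 148]
(430, 250) [ 98  23 174]
(400, 160) [111  17 214]
(270, 252) [ 20 233 200]
(430, 223) [ 99  22 160]
stay (array([0.4088, 0.184 , 0.1607, 0.0187]), np.float64(1.309))
lid (array([ 0.611 , -0.2433,  0.2063,  0.1226]), np.float64(1.49))
handle (array([ 0.607 , -0.2381,  0.0953,  0.0176]), np.float64(1.492))
tray (array([ 0.4117, -0.2403,  0.229 ,  0.1476]), np.float64(1.477))
flap (array([0.5151, 0.0924, 0.3052, 0.0221]), np.float64(1.549))
flap [[0.695, 0.246, 0.101], [0.687, -0.07, 0.101], [0.501, -0.062, 0.101], [0.507, 0.242, 0.101]]
tray [[0.487, -0.14, 0.022], [0.476, -0.373, 0.022], [0.329, -0.355, 0.022], [0.346, -0.126, 0.022]]
tape [[0.36, -0.047, 0.02]]
timer [[0.362, 0.025, 0.019]]
marker [[0.436, -0.024, 0.01]]
drop [[0.47, 0.338, 0.08]]
bluebox [[0.448, 0.327, 0.04], [0.279, 0.331, 0.04]]
```

View pics/top0c.png

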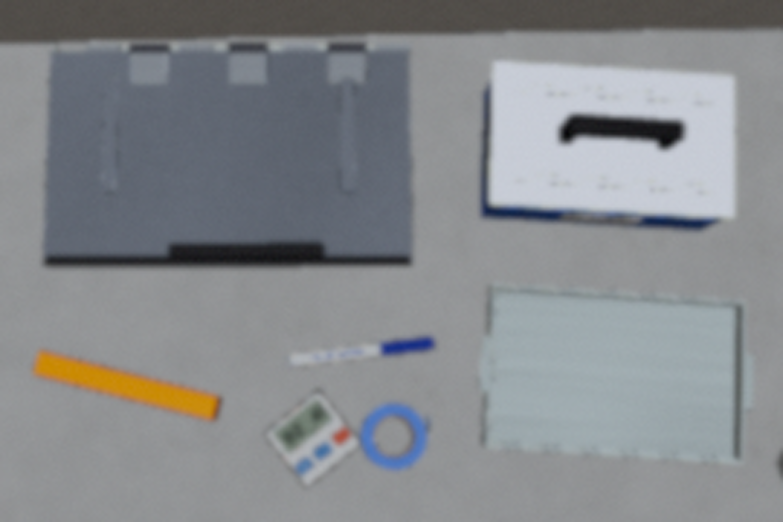

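Scene checked: flap depth measures 0.188 m and the tray 0.229 × 0.148 m, both matching the given sizes. I'll move above carrier and tray for a near look.

Request:
arm_command(increments=[[[0.05,0.06,0.05],[0,0,0.15],100],[[0.1,0.12,0.1],[0,0,0.3],100],[[0.15,0.18,0.15],[0,0,0.45],100],[[0.18,0.22,0.15],[0,0,0.6],100],[[0.2,0.26,0.15],[0,0,0.75],100],[[0.22,0.3,0.15],[0,0,0.9],100],[[0.24,0.34,0.15],[0,0,1.05],100],[[0.24,0.38,0.15],[0,0,1.09],100],[[0.24,0.38,0.15],[0,0,1.09],100],[[0.24,0.38,0.15],[0,0,1.09],100]])

```text
clock: 1.1
tcp_pos: [0.5038, -0.2379, 0.3986]
orientation: [-3.138, 0.122, -0.001]
contact_force: [1.0, -0.0, -0.5]
grip_width: 0.086
```

```bash
cat >> h.py <<'E'
def snap(name,fn):
    m=cam(name); o=r.get_obs(); im=r.grab_frame(name); cv2.imwrite(f"pics/{fn}.png",im)
    Rm=R.from_rotvec(o["orientation"]).as_matrix()
    print("t",round(o["clock"],2),"tcp",np.round(o["tcp_pos"],4),"xang",round(np.arctan2(Rm[1,0],Rm[0,0]),4),"zax",np.round(Rm[:,2],3),"w",round(o["grip_width"],4),"F",np.round(o["contact_force"],1),"j7",np.round(o["joints"][6],2))
    return m,im
E
python3 - <<'E'
from h import *
m,im=snap("wrist","w1"); print(m[0].round(1).tolist(),m[1]);T=m[2];print(-T[:3,:3].T@T[:3,3],T[:3,:3].round(2).tolist())
E
```

```text
t 1.1 tcp [ 0.5038 -0.2379  0.3986] xang -0.0776 zax [ 0.     0.001 -1.   ] w 0.086 F [ 1.  -0.  -0.5] j7 0.18
[[275.8, 0.0, 320.0], [0.0, 275.8, 203.0], [0.0, 0.0, 1.0]] [-0.03647581  0.          0.          0.          0.        ]
[ 0.5099472  -0.1538413   0.52392335] [[1.0, -0.08, 0.0], [-0.07, -0.94, 0.33], [-0.02, -0.32, -0.95]]
```

View pics/w1.png

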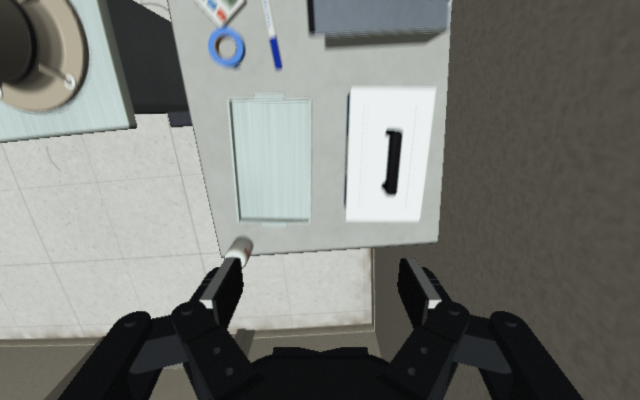

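The wrist view shows the tray at (229–311, 97–222), the lid at (346–436, 87–222) and its handle at (384–402, 127–196). I'll measure both.

```bash
python3 - <<'E'
from h import *
m=cam("wrist"); im=cv2.imread("pics/w1.png"); hsv=cv2.cvtColor(im,cv2.COLOR_BGR2HSV)
H,S,V=[hsv[...,i].astype(int) for i in range(3)]
def win(mask,x0,x1,y0,y1):
    o=np.zeros_like(mask); o[y0:y1,x0:x1]=mask[y0:y1,x0:x1]; return o
print([hsv[p[1],p[0]].tolist() for p in [(270,160),(330,160),(234,160),(308,160),(270,94),(390,100)]])
c=big(win((S<30)&(V>205),335,445,80,230)); print("lid",rect(m,c,.081), cv2.boundingRect(c))
c=big(win(V<70,375,415,120,205)); print("handle",rect(m,c,.123),cv2.boundingRect(c))
mk=win((S>14)&(V>120),220,325,85,235)
c=big(mk,25); print("tray",rect(m,c,.022),cv2.boundingRect(c))
a=im[75:240,215:450]; cv2.imwrite("pics/w1c.png",cv2.resize(a,None,fx=3.3,fy=3.3,interpolation=cv2.INTER_CUBIC))
E
```

```text
[[86, 18, 210], [54, 7, 183], [64, 16, 110], [84, 19, 206], [79, 15, 193], [90, 4, 239]]
lid (array([ 0.6169, -0.2313,  0.2181,  0.1298]), np.float64(1.497)) (346, 87, 90, 135)
handle (array([ 0.6132, -0.2303,  0.0923,  0.0201]), np.float64(1.518)) (384, 131, 17, 63)
tray (array([ 0.4195, -0.2378,  0.2395,  0.1371]), np.float64(1.489)) (233, 95, 78, 130)
```

View pics/w1c.png

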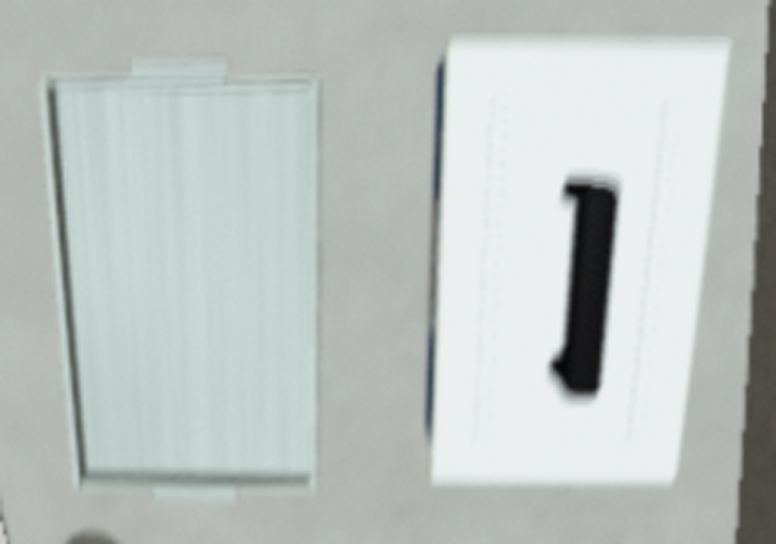

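```bash
python3 - <<'E'
from h import *
m=cam("wrist")
for n,z,px,w,h in [("tray",.022,[(42,76),(318,76),(315,490),(78,488)],.146,.232),("lid",.081,[(448,37),(730,38),(673,485),(432,485)],.13,.216)]:
    P=ray(m,(np.array(px)+.5)/3.3-.5+[215,75],z)[:,:2]; 
    print(n,P.round(4).tolist(),"c",P.mean(0).round(4),"sides",[round(np.linalg.norm(P[i]-P[i-1]),4) for i in range(4)],"yaw",[round(float(np.arctan2(*(P[a]-P[b])[::-1])),3) for a,b in((0,3),(1,2))])
E
```

```text
tray [[0.3555, -0.1173], [0.4989, -0.128], [0.4785, -0.3598], [0.3367, -0.3486]] c [ 0.4174 -0.2384] sides [np.float64(0.2321), np.float64(0.1437), np.float64(0.2327), np.float64(0.1422)] yaw [1.49, 1.483]
lid [[0.5604, -0.1177], [0.6891, -0.1261], [0.672, -0.3457], [0.5442, -0.3365]] c [ 0.6165 -0.2315] sides [np.float64(0.2194), np.float64(0.1289), np.float64(0.2203), np.float64(0.1281)] yaw [1.497, 1.493]
```

Request:
arm_command(increments=[[[0.05,0.003,0],[0,0,0],100],[[0.1,0.006,0],[0,0,0],100],[[0.113,0.006,-0.04],[0,0,0],100],[[0.113,0.006,-0.09],[0,0,0],100],[[0.113,0.006,-0.14],[0,0,0],100],[[0.113,0.006,-0.19],[0,0,0],100],[[0.113,0.006,-0.23],[0,0,0],100],[[0.113,0.006,-0.26],[0,0,0],100],[[0.113,0.006,-0.284],[0,0,0],100],[[0.113,0.006,-0.284],[0,0,0],100]])

```text
clock: 2.15
tcp_pos: [0.6127, -0.2354, 0.1099]
orientation: [-3.137, 0.127, 0.012]
contact_force: [-1.3, 0.1, -0.6]
grip_width: 0.0854
```

Request:
arm_command(increments=[[[0,0,0],[0,0,0],10],[[0,0,0],[0,0,0],10],[[0,0,0],[0,0,0],10],[[0,0,0],[0,0,0],10],[[0,0,0],[0,0,0],10],[[0,0,0],[0,0,0],10],[[0,0,0],[0,0,0],10]], newtons=60)

```text
clock: 2.85
tcp_pos: [0.6159, -0.236, 0.1155]
orientation: [3.138, -0.127, 0.001]
contact_force: [-2.6, -0.3, 6.3]
grip_width: 0.0169
```

Request:
arm_command(increments=[[[0,0,0.02],[0,0,0],10],[[0,0,0.05],[0,0,0],10],[[-0.02,-0.001,0.06],[0,0,-0.008],10],[[-0.06,-0.003,0.06],[0,0,-0.008],10],[[-0.1,-0.004,0.06],[0,0,-0.008],10],[[-0.14,-0.005,0.06],[0,0,-0.008],10],[[-0.18,-0.006,0.06],[0,0,-0.008],10],[[-0.199,-0.007,0.04],[0,0,-0.008],10],[[-0.199,-0.007,0.0],[0,0,-0.008],10],[[-0.199,-0.007,-0.03],[0,0,-0.008],10]])

```text
clock: 3.85
tcp_pos: [0.4156, -0.2431, 0.0834]
orientation: [3.138, -0.142, 0.0]
contact_force: [-0.0, -0.7, -2.3]
grip_width: 0.0166
```

Request:
arm_command(increments=[[[0,0,0],[0,0,0],10],[[0,0,0],[0,0,0],10],[[0,0,0],[0,0,0],10],[[0,0,0],[0,0,0],10]])

```text
clock: 4.25
tcp_pos: [0.4179, -0.2432, 0.0858]
orientation: [3.137, -0.14, 0.004]
contact_force: [0.1, 0.4, -2.7]
grip_width: 0.0171
```

```bash
python3 - <<'E'
from h import *
m,im=snap("wrist","w2")
cv2.imwrite("pics/w2c.png",cv2.resize(im[0:400,120:520],None,fx=1.5,fy=1.5,interpolation=cv2.INTER_CUBIC))
E
```

```text
t 4.25 tcp [ 0.4179 -0.2432  0.0858] xang -0.089 zax [ 0.003 -0.001 -1.   ] w 0.0171 F [ 0.1  0.4 -2.7] j7 0.08
```

View pics/w2c.png

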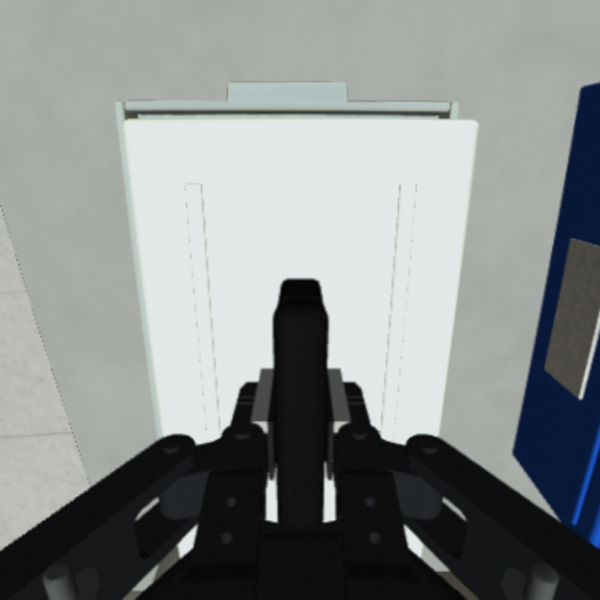

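```bash
python3 - <<'E'
from h import *
m=cam("wrist")
f=lambda px,z: ray(m,(np.array(px)+.5)/1.5-.5+[120,0],z)[:,:2]
L=f([(124,121),(478,121)],.0513);T=f([(115,102),(460,102)],.022)
for n,P,l in(("lid",L,.108),("tray",T,.116)):
    u=(P[1]-P[0]);w=np.linalg.norm(u);u/=w; print(n,P.round(4).tolist(),"w",w.round(4),"yaw",round(np.arctan2(u[1],u[0]),4),"centre",(P.mean(0)+l*np.array([u[1],-u[0]])).round(4))
E
```

```text
lid [[0.3635, -0.1391], [0.4898, -0.1503]] w 0.1268 yaw -0.0884 centre [ 0.4171 -0.2523]
tray [[0.3501, -0.1278], [0.4939, -0.1407]] w 0.1444 yaw -0.0894 centre [ 0.4116 -0.2498]
```

The lid is 5.5 mm too far in +x and 2.5 mm too far in −y relative to the tray, with yaw aligned. w1 was taken while the arm was still settling. I'll correct the offset and lower.

Request:
arm_command(increments=[[[-0.0055,0.0025,0],[0,0,0],10],[[-0.0055,0.0025,0],[0,0,0],10],[[-0.0055,0.0025,-0.008],[0,0,0],10],[[-0.0055,0.0025,-0.016],[0,0,0],10],[[-0.0055,0.0025,-0.022],[0,0,0],10],[[-0.0055,0.0025,-0.028],[0,0,0],10],[[-0.0055,0.0025,-0.0325],[0,0,0],10],[[-0.0055,0.0025,-0.0325],[0,0,0],10],[[-0.0055,0.0025,-0.0325],[0,0,0],10]])

```text
clock: 5.2
tcp_pos: [0.411, -0.2401, 0.0524]
orientation: [3.138, -0.14, -0.002]
contact_force: [-2.9, 3.1, 12.3]
grip_width: 0.0167
```

```bash
python3 - <<'E'
from h import *
m,im=snap("wrist","w3")
cv2.imwrite("pics/w3c.png",cv2.resize(im[50:300,180:460],None,fx=2.1,fy=2.1,interpolation=cv2.INTER_CUBIC))
E
```

```text
t 5.2 tcp [ 0.411  -0.2401  0.0524] xang -0.0889 zax [-0.001 -0.    -1.   ] w 0.0167 F [-2.9  3.1 12.3] j7 0.05
```

View pics/w3c.png

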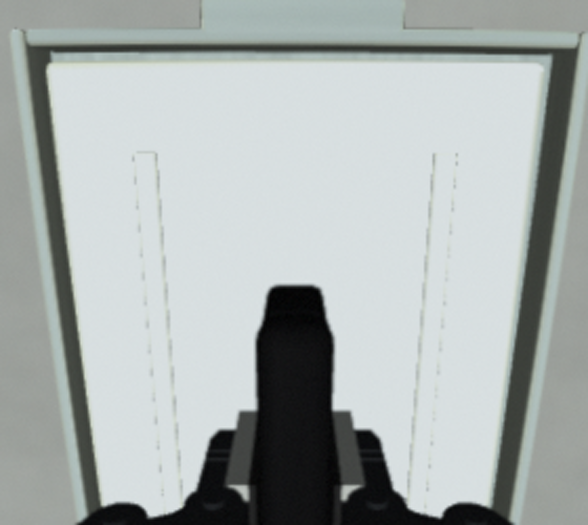

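The lid sits in the tray with even gaps on both sides. I'll release it and go over to the stay.

Request:
arm_command(increments=[[[0,0,0],[0,0,0],70],[[0,0,0],[0,0,0],70],[[0,0,0],[0,0,0],70],[[0,0,0.02],[0,0,0],70],[[0,0,0.06],[0,0,0],70],[[0,0,0.11],[0,0,0],70],[[0,0.03,0.15],[0,0,0],70],[[0,0.07,0.18],[0,0,0],70],[[0,0.11,0.2],[0,0,0],70],[[0,0.16,0.2],[0,0,0],70]])

```text
clock: 6.25
tcp_pos: [0.413, -0.0799, 0.2547]
orientation: [3.137, -0.144, 0.01]
contact_force: [1.4, -0.0, -0.5]
grip_width: 0.0595
```

Request:
arm_command(increments=[[[0,0.05,0],[0,0,-0.1],70],[[0,0.1,0],[0,0,-0.173],70],[[0,0.15,0],[0,0,-0.173],70],[[0,0.2,0],[0,0,-0.173],70],[[0,0.25,0],[0,0,-0.173],70],[[0,0.264,0],[0,0,-0.173],70],[[0,0.264,0],[0,0,-0.173],70],[[0,0.264,0],[0,0,-0.173],70],[[0,0.264,0],[0,0,-0.173],70],[[0,0.264,0],[0,0,-0.173],70]])

```text
clock: 7.25
tcp_pos: [0.4115, 0.1822, 0.2517]
orientation: [3.113, -0.414, 0.0]
contact_force: [0.3, 0.8, 0.4]
grip_width: 0.0602
```

```bash
python3 - <<'E'
from h import *
m,im=snap("wrist","w4"); hsv=cv2.cvtColor(im,cv2.COLOR_BGR2HSV)
mk=cv2.inRange(hsv,(8,150,90),(26,255,255)); c=big(mk>0); print(cv2.boundingRect(c))
b=cv2.approxPolyDP(c.reshape(-1,1,2),4,True).reshape(-1,2); print(b.tolist()); print(ray(m,b,.048).round(4).tolist()); print(rect(m,c,.048))
t=snap("top","t4")[1]
E
```

```text
t 7.25 tcp [0.4115 0.1822 0.2517] xang -0.2646 zax [-0.    -0.001 -1.   ] w 0.0602 F [0.3 0.8 0.4] j7 -0.96
(309, 108, 19, 129)
[[312, 108], [310, 234], [324, 236], [327, 111]]
[[0.4245, 0.2662, 0.048], [0.3796, 0.1158, 0.048], [0.3966, 0.1082, 0.048], [0.4401, 0.2586, 0.048]]
(array([0.4098, 0.1874, 0.1598, 0.0209]), np.float64(1.303))
t 7.3 tcp [0.4115 0.1824 0.2517] xang -0.2643 zax [ 0.    -0.001 -1.   ] w 0.0595 F [0.9 0.6 0.3] j7 -0.96
```

View pics/w4.png

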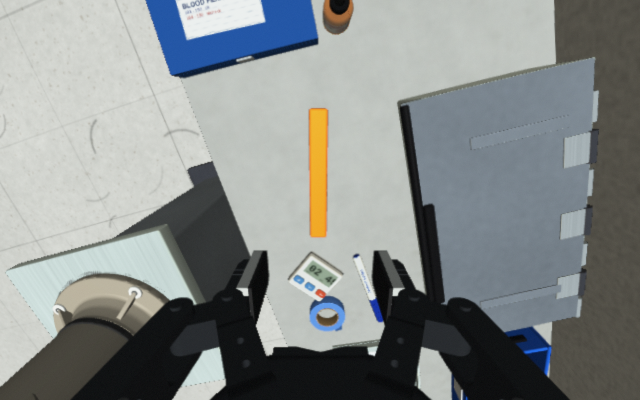

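The stay is at (309–327, 108–236), giving centre (0.410, 0.187), yaw 1.303 and size 0.160 × 0.021, which matches. The flap's left side and the dark front bead (400–437, 103–300) are visible, so I'll take the bin pose from them.

```bash
python3 - <<'E'
from h import *
for nm,fn,win in(("wrist","w4",(395,610,45,330)),("top","t4",(228,368,130,216))):
    m=cam(nm); im=cv2.imread(f"pics/{fn}.png"); hsv=cv2.cvtColor(im,cv2.COLOR_BGR2HSV).astype(int)
    H,S,V=[hsv[...,i] for i in range(3)]
    mk=(((S>22)&(H>95)&(H<125)&(V<170))|(V<60)); o=np.zeros_like(mk); x0,x1,y0,y1=win; o[y0:y1,x0:x1]=mk[y0:y1,x0:x1]
    c=big(o); print(nm,cv2.boundingRect(c),rect(m,c,.101),cv2.approxPolyDP(c.reshape(-1,1,2),5,True).reshape(-1,2).tolist())
    W=ray(m,c,.101)[:,:2]
    # front edge (min x side) and left edge line fits
    if nm=="wrist":
        fl=np.array(ray(m,[(402,104)],.101)[0,:2]); 
        L=W[(c[:,0]>420)&(c[:,0]<575)&(c[:,1]<102)]; F=W[(c[:,1]>115)&(c[:,1]<290)&(c[:,0]<440)]
    else:
        L=W[(c[:,0]<245)&(c[:,1]>145)&(c[:,1]<205)]; F=W[(c[:,1]>204)&(c[:,0]>245)&(c[:,0]<355)]
    for n,P in(("left",L),("front",F)):
        v=cv2.fitLine(P.astype(np.float32),cv2.DIST_HUBER,0,.001,.001).ravel(); print(n,len(P),v.round(4),round(float(np.arctan2(v[1],v[0])),4))
        if n=="left": l=v
    A=np.array([[l[0],-v[0]],[l[1],-v[1]]]); t=np.linalg.solve(A,v[2:]-l[2:]); fl=l[2:]+t[0]*l[:2]; print("corner FL",fl.round(4))
E
```

```text
wrist (395, 58, 204, 272) (array([0.5784, 0.09  , 0.3144, 0.2392]), np.float64(1.548)) [[593, 58], [402, 104], [426, 294], [395, 261], [405, 287], [395, 297], [395, 329], [533, 329], [576, 316], [577, 295], [556, 299], [556, 278], [579, 271], [583, 293], [583, 236], [560, 240], [561, 213], [586, 207], [589, 233], [588, 163], [564, 169], [562, 151], [564, 137], [591, 130], [595, 161]]
left 154 [ 0.9998 -0.0185  0.6006  0.2458] -0.0185
front 234 [0.0586 0.9983 0.5011 0.127 ] 1.5121
corner FL [0.5082 0.2475]
top (228, 136, 134, 80) (array([0.5941, 0.0987, 0.3242, 0.1993]), np.float64(1.548)) [[238, 138], [235, 206], [228, 203], [236, 215], [247, 208], [252, 215], [361, 208], [359, 136]]
left 64 [ 0.9998 -0.0205  0.5833  0.2434] -0.0205
front 119 [0.0219 0.9998 0.5068 0.1043] 1.5489
corner FL [0.5099 0.2449]
```

Bin pose from both views: origin about (0.597, 0.073), yaw about −0.021. Next I'll grasp the stay.

Request:
arm_command(increments=[[[-0.0015,0.0035,-0.04],[0,0,-0.004],70],[[-0.0015,0.0035,-0.09],[0,0,-0.004],70],[[-0.0015,0.0035,-0.14],[0,0,-0.004],70],[[-0.0015,0.0035,-0.18],[0,0,-0.004],70],[[-0.0015,0.0035,-0.205],[0,0,-0.004],70],[[-0.0015,0.0035,-0.2155],[0,0,-0.004],70],[[-0.0015,0.0035,-0.2155],[0,0,-0.004],70],[[-0.0015,0.0035,-0.2155],[0,0,-0.004],70],[[-0.0015,0.0035,-0.2155],[0,0,-0.004],10],[[-0.0015,0.0035,-0.2155],[0,0,-0.004],10]], newtons=80)

```text
clock: 8.35
tcp_pos: [0.4107, 0.1875, 0.0375]
orientation: [-3.113, 0.417, -0.004]
contact_force: [-0.1, -0.3, 0.1]
grip_width: 0.0313
```

Request:
arm_command(increments=[[[0,0,0],[0,0,0],10],[[0,0,0],[0,0,0],10],[[0,0,0],[0,0,0],10],[[0,0,0],[0,0,0],10],[[0,0,0.03],[0,0,0],10],[[0,0,0.07],[0,0,0],10],[[0,0.01,0.11],[0,0,0.14],10],[[0,0.02,0.15],[0,0,0.28],10],[[0,0.03,0.15],[0,0,0.42],10],[[0,0.042,0.15],[0,0,0.56],10]], newtons=80)

```text
clock: 9.35
tcp_pos: [0.4106, 0.2293, 0.1881]
orientation: [3.106, 0.467, 0.006]
contact_force: [-0.3, 0.5, -1.3]
grip_width: 0.0212
```

Request:
arm_command(increments=[[[0,0,0],[0,0,0.14],10],[[-0.003,0,0],[0,0,0.28],10],[[-0.003,0,0],[0,0,0.42],10],[[-0.003,0,0],[0,0,0.56],10],[[-0.003,0,0],[0,0,0.7],10],[[-0.003,0,0],[0,0,0.84],10],[[-0.003,0,0],[0,0,0.98],10],[[-0.003,0,0],[0,0,1.12],10],[[-0.003,0,0],[0,0,1.258],10],[[-0.003,0,0],[0,0,1.258],10]])

```text
clock: 10.35
tcp_pos: [0.4066, 0.2289, 0.1863]
orientation: [-2.241, -2.201, 0.001]
contact_force: [0.0, -0.2, -0.7]
grip_width: 0.021
```

Request:
arm_command(increments=[[[0,0,-0.03],[0,0,0],10],[[0,0,-0.07],[0,0,0],10],[[0,0,-0.1],[0,0,0],10],[[0,0,-0.114],[0,0,0],10],[[0,0,-0.114],[0,0,0],10],[[0,0,-0.114],[0,0,0],10]])

```text
clock: 10.95
tcp_pos: [0.4069, 0.2295, 0.0729]
orientation: [2.244, 2.198, 0.001]
contact_force: [0.2, 0.2, -1.0]
grip_width: 0.0213
```

```bash
python3 - <<'E'
from h import *
m,im=snap("wrist","w5"); s=snap("side","s5")[1]
cv2.imwrite("pics/v5.png",np.hstack([cv2.resize(im[:, 120:520],(400,400)),cv2.resize(s[120:320,180:380],(400,400),interpolation=cv2.INTER_CUBIC)]))
E
```

```text
t 10.95 tcp [0.4069 0.2295 0.0729] xang 1.5502 zax [ 0.  0. -1.] w 0.0213 F [ 0.2  0.2 -1. ] j7 0.22
t 11.0 tcp [0.4073 0.2297 0.0733] xang 1.5504 zax [ 0.001  0.001 -1.   ] w 0.0207 F [-0.4  0.1 -0.6] j7 0.22
```

View pics/v5.png

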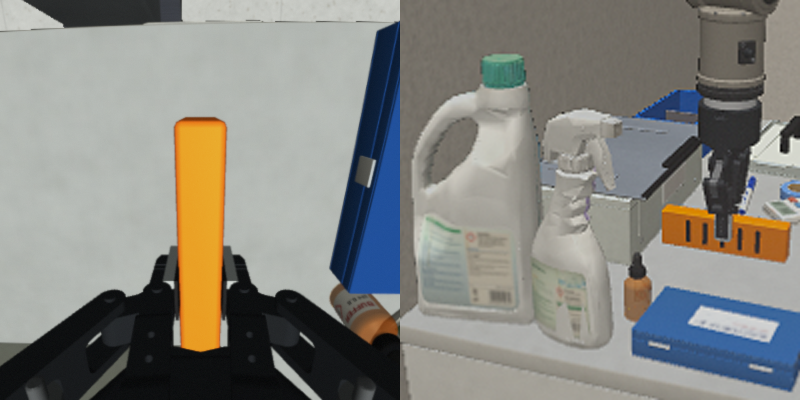

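The stay is held level and centred. I'll push it under the flap's lip and follow the arc, lifting the flap with the stay's tip.

Request:
arm_command(increments=[[[0.031,-0.0007,0],[0,0,0],10],[[0.031,-0.0007,0.0],[0,0,0],10],[[0.031,-0.0007,0.03],[0,0,0],10],[[0.033,-0.0007,0.047],[0,0,0],10],[[0.036,-0.001,0.059],[0,0,0],10],[[0.041,-0.001,0.07],[0,0,0],10],[[0.052,-0.001,0.083],[0,0,0],10],[[0.062,-0.001,0.091],[0,0,0],10],[[0.085,-0.002,0.115],[0,0,0],10],[[0.085,-0.002,0.115],[0,0,0],10]])

```text
clock: 12.05
tcp_pos: [0.4956, 0.2276, 0.1896]
orientation: [2.246, 2.195, 0.008]
contact_force: [-0.2, -0.2, -1.5]
grip_width: 0.021
```

```bash
python3 - <<'E'
from h import *
s=snap("side","s6")[1]; t=snap("top","t6")[1]
cv2.imwrite("pics/v6.png",np.hstack([cv2.resize(t[100:300,200:400],(400,400),interpolation=cv2.INTER_CUBIC),cv2.resize(s[100:300,200:400],(400,400),interpolation=cv2.INTER_CUBIC)]))
# stay offset in grip from w5: near end
E
```

```text
t 12.05 tcp [0.4956 0.2276 0.1896] xang 1.5482 zax [ 0.004  0.003 -1.   ] w 0.021 F [-0.2 -0.2 -1.5] j7 0.49
t 12.1 tcp [0.4934 0.2273 0.188 ] xang 1.5494 zax [ 0.002  0.002 -1.   ] w 0.0208 F [-0.8 -0.5 -2.9] j7 0.49
```

View pics/v6.png

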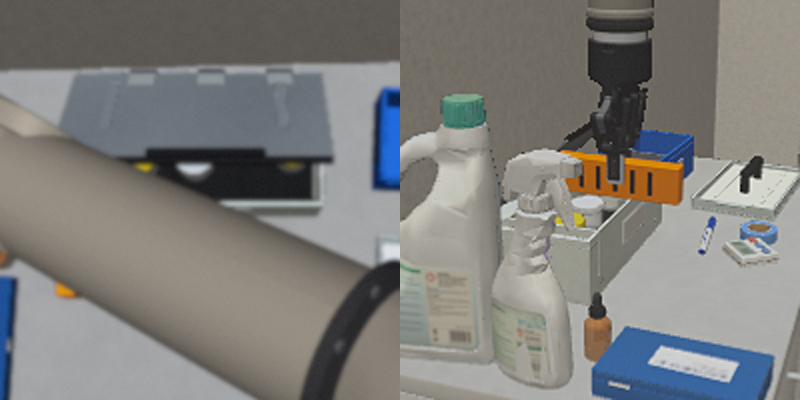

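The flap is riding on the stay's tip, with a yellow, a white and a yellow cap visible below it. I'll continue the arc.

Request:
arm_command(increments=[[[0.026,-0.0005,0.018],[0,0,0],10],[[0.054,-0.001,0.031],[0,0,0],10],[[0.083,-0.0017,0.038],[0,0,0],10],[[0.112,-0.0024,0.04],[0,0,0],10],[[0.1285,-0.0027,0.038],[0,0,0],10],[[0.1285,-0.0027,0.038],[0,0,0],10],[[0.1285,-0.0027,0.01],[0,0,0],10],[[0.1285,-0.0027,-0.02],[0,0,0],10],[[0.1285,-0.0027,-0.045],[0,0,0],10],[[0.1285,-0.0027,-0.045],[0,0,0],10]])

```text
clock: 13.15
tcp_pos: [0.6123, 0.2249, 0.1377]
orientation: [-2.232, -2.201, 0.019]
contact_force: [-15.5, -0.4, -2.3]
grip_width: 0.0207
```

Request:
arm_command(increments=[[[0,0,0],[0,0,0],10],[[0,0,0],[0,0,0],10],[[0,0,0],[0,0,0],10]])

```text
clock: 13.45
tcp_pos: [0.611, 0.2252, 0.1385]
orientation: [-2.231, -2.201, 0.021]
contact_force: [-14.4, 0.3, -4.5]
grip_width: 0.0202
```

```bash
python3 - <<'E'
from h import *
w=snap("wrist","w7")[1]; s=snap("side","s7")[1]; t=snap("top","t7")[1]
f=lambda a:cv2.resize(a,(400,400),interpolation=cv2.INTER_CUBIC)
cv2.imwrite("pics/v7.png",np.hstack([f(w[:, 120:520]),f(s[90:250,210:370])]))
E
```

```text
t 13.45 tcp [0.611  0.2252 0.1385] xang 1.5574 zax [-0.015 -0.004 -1.   ] w 0.0202 F [-14.4   0.3  -4.5] j7 0.58
t 13.5 tcp [0.611  0.2252 0.1385] xang 1.5573 zax [-0.015 -0.004 -1.   ] w 0.0209 F [-14.1   0.8  -5. ] j7 0.58
t 13.55 tcp [0.611  0.2252 0.1385] xang 1.5573 zax [-0.015 -0.004 -1.   ] w 0.0206 F [-14.2   1.   -5. ] j7 0.58
```

View pics/v7.png

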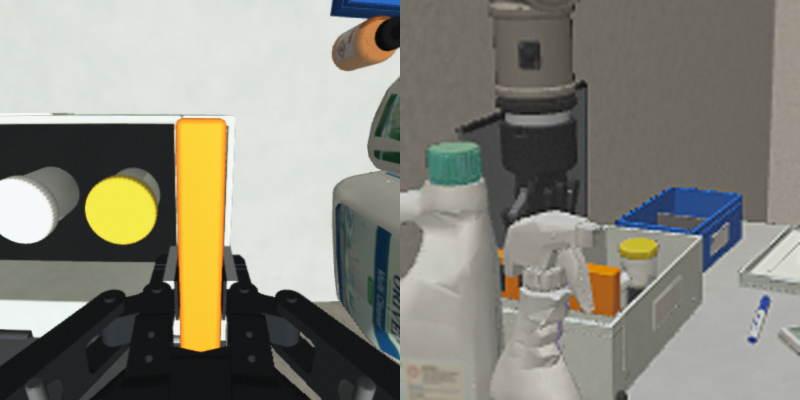

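```bash
python3 - <<'E'
from h import *
m=cam("wrist"); f=lambda px,z:ray(m,np.array(px)+[120,0],z).round(4).tolist()
print("stay near end top",f([(178,120),(222,120)],.1505))
print("front outer rim",f([(5,118),(150,114)],.095),"lip corner outer",f([(236,116)],.093),"inner front edge",f([(10,124),(150,124)],.095))
print("lip outer lower",f([(231,270)],.093))
print("caps white,yellow centre",f([(27,210),(122,208)],.087))
im=cv2.imread("pics/w7.png"); cv2.imwrite("pics/w7c.png",cv2.resize(im[95:350,200:380],None,fx=3,fy=2.35,interpolation=cv2.INTER_CUBIC))
E
```

```text
stay near end top [[0.5309, 0.2177, 0.1505], [0.5312, 0.2352, 0.1505]]
front outer rim [[0.5288, 0.1087, 0.095], [0.5286, 0.1968, 0.095]] lip corner outer [[0.5304, 0.2478, 0.093]] inner front edge [[0.5324, 0.1111, 0.095], [0.5343, 0.1965, 0.095]]
lip outer lower [[0.6356, 0.2471, 0.093]]
caps white,yellow centre [[0.5905, 0.1049, 0.087], [0.5898, 0.172, 0.087]]
```

View pics/w7c.png

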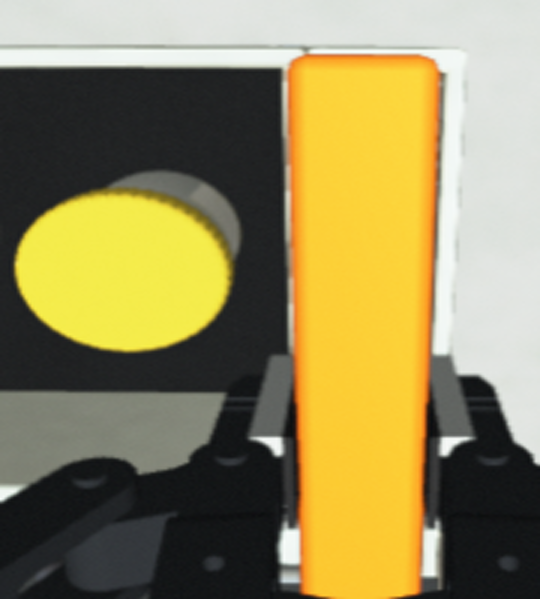

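```bash
python3 - <<'E'
from h import *
m=cam("side")
B=lambda x,y,z:[.597+x+.021*y,.073-.021*x+y,z]
for t in(1.4,1.5,1.6,1.7,1.8,1.95):
    P=[B(.095-.187*np.cos(t),y,.097+.187*np.sin(t)) for y in(.171,-.139)]; print(t,proj(m,P).round(0).tolist())
o=r.get_obs(); print(o["joints"].round(2),o["tau"].round(1),o["moment"].round(2),o["contact_force"].round(1))
im=cv2.imread("pics/s7.png"); cv2.imwrite("pics/s7c.png",cv2.resize(im[60:260,190:340],None,fx=4,fy=3,interpolation=cv2.INTER_CUBIC))
E
```

```text
1.4 [[243.0, 144.0], [292.0, 124.0]]
1.5 [[236.0, 142.0], [286.0, 123.0]]
1.6 [[230.0, 141.0], [281.0, 123.0]]
1.7 [[223.0, 141.0], [276.0, 123.0]]
1.8 [[217.0, 142.0], [271.0, 123.0]]
1.95 [[209.0, 145.0], [263.0, 125.0]]
[ 0.2   0.78 -0.99  1.65  0.7   1.13  0.58] [  3.6 -66.1 -16.1 -31.3   4.   -2.7   0. ] [ 0.15  3.74 -0.14] [-14.8   0.6  -5.8]
```

View pics/s7c.png

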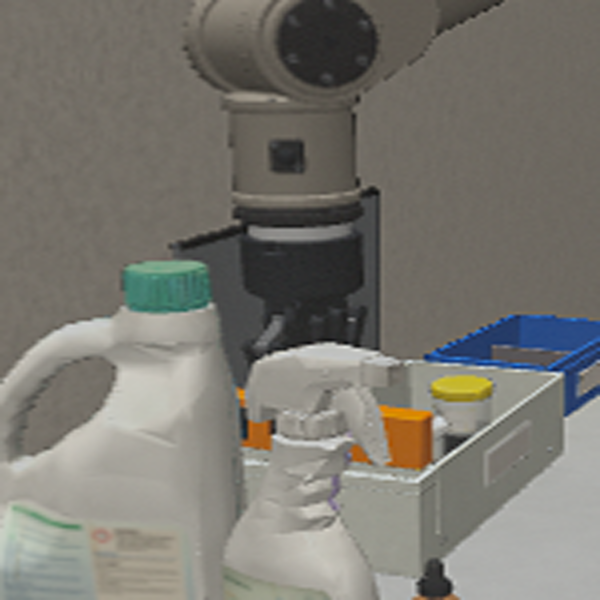

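```bash
python3 - <<'E'
from h import *
mt,ms=cam("top"),cam("side")
def tri(a,b):
    P=[]
    for m in(mt,ms): P.append(m[2][:3])
    u=[cv2.undistortPoints(np.array([[p]],float),m[0],m[1]).ravel() for m,p in((mt,a),(ms,b))]
    X=cv2.triangulatePoints(P[0],P[1],u[0].reshape(2,1),u[1].reshape(2,1)).ravel(); return (X[:3]/X[3]).round(3)
print("jug cap",tri((145,148),(231,150)))
for z in(.15,.2,.25,.3): print(z,"spray body/handle px",ray(mt,[(180,205),(140,205),(190,180),(200,160)],z)[:,:2].round(3).tolist())
o=r.get_obs();T=cam("wrist")[2];print(proj(cam("side"),[[.611,.225,z] for z in(.1385,.2,.25,.3,.35,.4)]).round(0).tolist())
E
```

```text
jug cap [0.61  0.386 0.3  ]
0.15 spray body/handle px [[0.517, 0.363], [0.519, 0.458], [0.576, 0.341], [0.623, 0.319]]
0.2 spray body/handle px [[0.508, 0.345], [0.51, 0.434], [0.564, 0.324], [0.609, 0.304]]
0.25 spray body/handle px [[0.5, 0.327], [0.502, 0.411], [0.552, 0.308], [0.595, 0.288]]
0.3 spray body/handle px [[0.491, 0.309], [0.493, 0.388], [0.54, 0.291], [0.58, 0.272]]
[[267.0, 198.0], [266.0, 175.0], [266.0, 156.0], [265.0, 136.0], [264.0, 116.0], [263.0, 95.0]]
```

Request:
arm_command(increments=[[[-0.006,0,0],[0,0,0],10],[[-0.012,0,0],[0,0,0],10],[[-0.014,0,0.0],[0,0,0],10],[[-0.014,0,0.0],[0,0,0],10],[[-0.014,0,0.0],[0,0,0],10]])

```text
clock: 14.1
tcp_pos: [0.6061, 0.2246, 0.1424]
orientation: [-2.242, -2.201, -0.0]
contact_force: [-3.2, 0.7, -4.2]
grip_width: 0.0205
```

Request:
arm_command(increments=[[[0,0,0.012],[0,0,0],10],[[0.002,0,0.024],[0,0,0],10],[[0.006,0,0.024],[0,0,0],10],[[0.011,0,0.024],[0,0,0],10],[[0.011,0,0.024],[0,0,0],10],[[0.011,0,0.024],[0,0,0],10],[[0.011,0,0.024],[0,0,0],10]])

```text
clock: 14.8
tcp_pos: [0.6179, 0.2249, 0.1677]
orientation: [2.242, 2.2, 0.003]
contact_force: [-4.5, -1.0, 3.1]
grip_width: 0.0207
```

```bash
python3 - <<'E'
from h import *
m,im=snap("wrist","w8"); snap("side","s8")
hsv=cv2.cvtColor(im,cv2.COLOR_BGR2HSV); g=hsv[...,2].astype(int)
for row in(125,140,160,180,200,215):
    o=np.where((hsv[row,250:400,1]>120)&(hsv[row,250:400,0]<26))[0]+250
    print(row,"orange",o.min() if len(o) else None,o.max() if len(o) else None,"V",g[row,284:306].tolist(),"|",g[row,336:364].tolist())
E
```

```text
t 14.8 tcp [0.6179 0.2249 0.1677] xang 1.5518 zax [ 0.002  0.001 -1.   ] w 0.0207 F [-4.5 -1.   3.1] j7 0.59
t 14.85 tcp [0.6178 0.2249 0.1675] xang 1.5519 zax [ 0.002  0.001 -1.   ] w 0.0204 F [-4.2 -0.5  4.1] j7 0.59
125 orange 295 345 V [37, 36, 36, 36, 35, 34, 36, 34, 34, 35, 46, 122, 219, 246, 250, 251, 251, 252, 252, 252, 252, 252] | [252, 252, 252, 252, 252, 252, 252, 252, 251, 240, 226, 239, 247, 232, 220, 227, 228, 228, 229, 229, 228, 229, 229, 228, 229, 228, 228, 228]
140 orange 295 345 V [34, 35, 35, 35, 35, 38, 34, 35, 35, 34, 37, 93, 189, 242, 250, 251, 251, 252, 252, 252, 252, 252] | [252, 252, 252, 252, 252, 252, 252, 252, 249, 233, 232, 246, 237, 226, 226, 226, 226, 226, 226, 226, 227, 227, 227, 227, 227, 227, 228, 228]
160 orange 257 344 V [34, 35, 35, 34, 35, 35, 36, 36, 34, 37, 33, 59, 157, 236, 250, 251, 251, 252, 252, 252, 252, 252] | [252, 252, 252, 252, 252, 252, 252, 252, 243, 227, 239, 247, 240, 230, 228, 228, 228, 228, 228, 228, 228, 228, 228, 228, 228, 228, 229, 229]
180 orange 279 344 V [41, 36, 36, 35, 34, 36, 35, 35, 35, 35, 35, 49, 130, 224, 247, 250, 251, 252, 252, 252, 252, 252] | [252, 252, 252, 252, 252, 252, 252, 249, 231, 230, 246, 233, 213, 225, 226, 226, 226, 226, 227, 227, 227, 226, 227, 226, 226, 227, 227, 227]
200 orange 296 343 V [36, 35, 37, 36, 34, 35, 36, 36, 35, 34, 34, 37, 75, 181, 241, 250, 251, 251, 252, 252, 252, 252] | [252, 252, 252, 252, 252, 252, 252, 241, 222, 236, 236, 226, 228, 229, 229, 230, 229, 229, 230, 230, 230, 230, 229, 230, 230, 230, 230, 230]
215 orange 266 343 V [36, 34, 37, 36, 37, 35, 37, 34, 35, 35, 34, 34, 59, 157, 236, 250, 251, 251, 252, 252, 252, 252] | [252, 252, 252, 252, 252, 252, 250, 234, 229, 245, 240, 230, 228, 228, 228, 228, 228, 229, 229, 229, 230, 230, 229, 229, 230, 230, 230, 229]
```

```bash
python3 - <<'E'
from h import *
m=cam("wrist")
P=ray(m,[(349.3,125),(348.5,140),(348,160),(347.3,180),(346,200),(345.8,215)],.093); print("lip outer",P[:,:2].round(4).tolist(),"gutter centre offset from axis",[round(p[1]-.018+.021*(p[0]-.6179)-.2249,4) for p in P])
S=ray(m,[((295+346)/2,125),((295.5+345.5)/2,160),((296+344)/2,200)],.1795); print("stay axis",S[:,:2].round(4).tolist(),[round(p[1]+.021*(p[0]-.6179)-.2249,4) for p in S])
E
```

```text
lip outer [[0.5448, 0.2471], [0.5552, 0.2466], [0.5695, 0.2465], [0.5844, 0.2462], [0.6001, 0.2454], [0.6124, 0.2454]] gutter centre offset from axis [np.float64(0.0026), np.float64(0.0024), np.float64(0.0026), np.float64(0.0026), np.float64(0.0021), np.float64(0.0024)]
stay axis [[0.5394, 0.2267], [0.5534, 0.2265], [0.5707, 0.226]] [np.float64(0.0002), np.float64(0.0002), np.float64(0.0001)]
```

Request:
arm_command(increments=[[[-0.001,0,-0.012],[0,0,0],10],[[-0.001,0,-0.024],[0,0,0],10],[[-0.001,0,-0.028],[0,0,0],10],[[-0.001,0,-0.028],[0,0,0],10],[[-0.001,0,-0.028],[0,0,0],10]])

```text
clock: 15.4
tcp_pos: [0.6134, 0.2257, 0.1388]
orientation: [-2.238, -2.201, 0.005]
contact_force: [-14.1, -1.5, 10.3]
grip_width: 0.0208
```

```bash
python3 - <<'E'
from h import *
snap("side","s9")
for n in("s7","s8","s9"):
    im=cv2.imread(f"pics/{n}.png").astype(int).sum(2)//3
    for row in(128,140): print(n,row,im[row,256:300].tolist())
E
```

```text
t 15.4 tcp [0.6134 0.2257 0.1388] xang 1.554 zax [-0.004 -0.    -1.   ] w 0.0208 F [-14.1  -1.5  10.3] j7 0.57
s7 128 [104, 102, 105, 103, 103, 105, 103, 104, 103, 101, 99, 101, 98, 96, 91, 90, 78, 71, 63, 58, 54, 47, 40, 39, 69, 76, 75, 75, 56, 104, 106, 104, 106, 107, 102, 105, 106, 104, 104, 104, 105, 105, 105, 104]
s7 140 [73, 73, 77, 95, 94, 93, 95, 96, 94, 95, 89, 88, 81, 79, 71, 63, 55, 50, 49, 39, 40, 38, 34, 32, 52, 73, 74, 73, 52, 111, 107, 107, 108, 105, 106, 103, 103, 105, 105, 106, 103, 106, 106, 104]
s8 128 [76, 75, 77, 81, 84, 84, 84, 86, 87, 83, 75, 71, 70, 61, 58, 53, 46, 40, 40, 38, 36, 33, 21, 111, 108, 108, 107, 106, 104, 103, 105, 104, 106, 107, 103, 104, 104, 105, 107, 105, 106, 104, 103, 105]
s8 140 [43, 43, 44, 45, 44, 41, 44, 43, 43, 41, 41, 42, 42, 40, 40, 41, 40, 38, 36, 40, 39, 33, 29, 110, 106, 105, 105, 106, 105, 106, 107, 106, 106, 106, 104, 104, 104, 103, 106, 106, 104, 103, 105, 103]
s9 128 [104, 104, 102, 104, 104, 104, 104, 103, 104, 102, 100, 100, 99, 91, 94, 79, 76, 69, 61, 63, 53, 46, 45, 45, 53, 111, 107, 105, 105, 103, 106, 105, 106, 106, 104, 105, 103, 104, 106, 105, 105, 104, 104, 104]
s9 140 [69, 67, 72, 76, 77, 78, 76, 80, 78, 80, 82, 81, 79, 72, 64, 59, 54, 49, 43, 39, 37, 40, 33, 26, 110, 107, 106, 108, 107, 105, 107, 108, 106, 106, 106, 102, 104, 104, 106, 105, 104, 105, 104, 105]
```

Gutter centre is 2.4 mm to +y of the stay and the yaw is parallel. I'll correct y, command slightly further forward and press down gently.

Request:
arm_command(increments=[[[0.002,0.0024,0.02],[0,0,0],10],[[0.004,0.0024,0.02],[0,0,0],10],[[0.004,0.0024,0.02],[0,0,0],10],[[0.006,0.0024,0.008],[0,0,0],10],[[0.008,0.0024,0.0],[0,0,0],10],[[0.008,0.0024,-0.004],[0,0,0],10],[[0.008,0.0024,-0.008],[0,0,0],10],[[0.008,0.0024,-0.008],[0,0,0],10]])

```text
clock: 16.25
tcp_pos: [0.6174, 0.2287, 0.1328]
orientation: [-2.235, -2.202, 0.015]
contact_force: [-32.7, -6.9, 30.4]
grip_width: 0.0206
```

```bash
python3 - <<'E'
from h import *
im=snap("wrist","w10")[1]; s=snap("side","s10")[1]
g=s.astype(int).sum(2)//3
for row in(120,124,128,136): print(row,g[row,240:290].tolist())
f=lambda a:cv2.resize(a,(400,400),interpolation=cv2.INTER_CUBIC)
m=cam("wrist"); print("moment",r.get_obs()["moment"].round(2))
hsv=cv2.cvtColor(im,cv2.COLOR_BGR2HSV); o=(hsv[...,0]<26)&(hsv[...,1]>120)
ys=np.where(o[60:200,322])[0]+60; print("near end row",ys.min(), ray(m,[(322,ys.min())],r.get_obs()["tcp_pos"][2]+.012).round(4))
print("V col 322",hsv[95:130,322,2].tolist()); print("V col 350",hsv[95:130,350,2].tolist())
E
```

```text
t 16.25 tcp [0.6174 0.2287 0.1328] xang 1.556 zax [-0.01  -0.004 -1.   ] w 0.0206 F [-32.7  -6.9  30.4] j7 0.57
t 16.3 tcp [0.6174 0.2287 0.1328] xang 1.5559 zax [-0.01  -0.003 -1.   ] w 0.0208 F [-31.5  -7.6  30. ] j7 0.57
120 [108, 105, 106, 105, 108, 109, 92, 89, 94, 94, 97, 98, 99, 100, 100, 96, 75, 68, 87, 91, 92, 90, 88, 91, 94, 94, 92, 91, 89, 90, 86, 86, 84, 81, 78, 75, 65, 108, 106, 106, 104, 105, 106, 107, 104, 104, 105, 102, 106, 106]
124 [109, 106, 104, 106, 108, 108, 91, 88, 93, 97, 96, 97, 99, 100, 99, 99, 100, 99, 98, 99, 99, 97, 97, 96, 96, 93, 92, 92, 91, 89, 89, 87, 84, 82, 77, 74, 67, 109, 107, 106, 106, 105, 104, 102, 104, 105, 104, 107, 105, 107]
128 [107, 108, 110, 109, 112, 77, 97, 112, 117, 123, 130, 137, 142, 144, 146, 150, 156, 155, 155, 158, 156, 153, 154, 150, 146, 154, 147, 140, 128, 117, 105, 96, 97, 96, 92, 82, 70, 67, 108, 109, 105, 107, 107, 105, 105, 103, 106, 104, 104, 108]
136 [106, 107, 107, 109, 108, 106, 103, 102, 57, 39, 39, 43, 46, 49, 47, 47, 48, 46, 45, 49, 46, 46, 44, 46, 42, 45, 45, 43, 42, 38, 39, 39, 33, 32, 57, 105, 104, 107, 104, 105, 105, 106, 105, 107, 104, 107, 105, 105, 105, 106]
moment [-1.79  5.62 -0.43]
near end row 111 [[0.534  0.2309 0.1448]]
V col 322 [228, 228, 228, 228, 228, 228, 228, 226, 219, 248, 248, 248, 247, 247, 244, 226, 233, 248, 250, 251, 252, 252, 252, 252, 252, 252, 252, 252, 252, 252, 252, 252, 252, 252, 252]
V col 350 [228, 228, 228, 228, 228, 228, 228, 227, 227, 226, 235, 240, 232, 240, 240, 239, 237, 236, 235, 232, 231, 229, 229, 227, 226, 225, 223, 220, 217, 215, 214, 213, 214, 220, 219]
```

```bash
python3 - <<'E'
from h import *
w=cv2.imread("pics/w10.png"); s=cv2.imread("pics/s10.png"); t=snap("top","t10")[1]
f=lambda a,W,H:cv2.resize(a,(W,H),interpolation=cv2.INTER_CUBIC)
L=np.vstack([f(w[95:245,250:400],400,400),f(t[110:190,200:360],400,200)])
cv2.imwrite("pics/v10.png",np.hstack([L,f(s[70:220,210:310],400,600)]))
E
```

```text
t 16.35 tcp [0.6174 0.2287 0.1328] xang 1.556 zax [-0.01  -0.003 -1.   ] w 0.0208 F [-31.8  -8.   31. ] j7 0.57
```

View pics/v10.png

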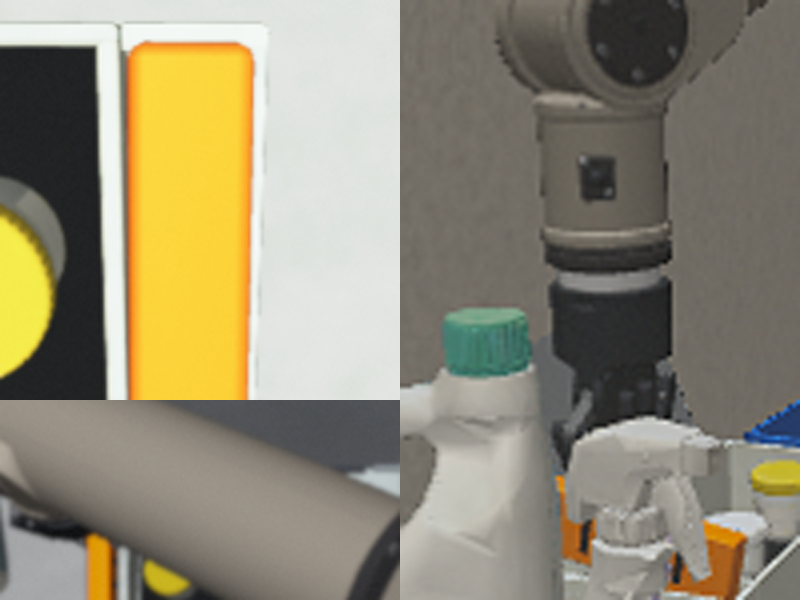

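The stay is over the gutter (128–252 in the left crop), but its far lower corner jams against the flap near the hinge. I suspect the stay has slipped or pitched in the grip. I'll back off and check numerically from its width along the rows.

Request:
arm_command(increments=[[[-0.006,0,0.01],[0,0,0],10],[[-0.008,0,0.03],[0,0,0],10],[[-0.008,-0.001,0.04],[0,0,0],10],[[-0.008,-0.001,0.04],[0,0,0],10],[[-0.008,-0.001,0.04],[0,0,0],10]])

```text
clock: 16.9
tcp_pos: [0.6166, 0.2263, 0.1705]
orientation: [2.242, 2.201, 0.002]
contact_force: [-3.7, 1.1, 2.4]
grip_width: 0.0207
```

```bash
python3 - <<'E'
from h import *
snap("wrist","w11"); snap("side","s11")
for n in("w5","w7","w8","w10","w11"):
    hsv=cv2.cvtColor(cv2.imread(f"pics/{n}.png"),cv2.COLOR_BGR2HSV); o=((hsv[...,0]<24)&(hsv[...,1]>150)&(hsv[...,2]>100))
    out=[]
    for row in(125,150,180,210,240):
        a=320
        while o[row,a-1]: a-=1
        b=320
        while o[row,b+1]: b+=1
        out.append((a,b,b-a+1))
    # hue-separated front face vs top at near end
    col=o[80:200,320]; print(n,"first row",80+np.where(col)[0].min(),out, hsv[105:126,320].tolist() if n in("w5","w11") else "")
E
```

```text
t 16.9 tcp [0.6166 0.2263 0.1705] xang 1.5522 zax [ 0.001  0.001 -1.   ] w 0.0207 F [-3.7  1.1  2.4] j7 0.59
t 16.95 tcp [0.6166 0.2263 0.1704] xang 1.5522 zax [ 0.001  0.001 -1.   ] w 0.0208 F [-3.3  1.3  1.9] j7 0.59
w5 first row 118 [(295, 345, 51), (295, 345, 51), (296, 344, 49), (297, 343, 47), (298, 342, 45)] [[55, 8, 185], [48, 7, 184], [54, 7, 184], [60, 7, 185], [65, 8, 185], [54, 7, 183], [60, 7, 184], [60, 7, 183], [54, 7, 183], [54, 7, 184], [54, 7, 182], [23, 18, 167], [12, 134, 131], [12, 222, 116], [12, 230, 122], [12, 230, 152], [13, 227, 201], [14, 225, 230], [15, 221, 234], [16, 221, 234], [17, 216, 234]]
w7 first row 118 [(320, 320, 1), (320, 320, 1), (320, 320, 1), (297, 324, 28), (298, 331, 34)] 
w8 first row 118 [(320, 320, 1), (320, 320, 1), (320, 320, 1), (320, 320, 1), (298, 327, 30)] 
w10 first row 111 [(320, 320, 1), (320, 320, 1), (320, 320, 1), (320, 320, 1), (320, 320, 1)] 
w11 first row 111 [(320, 320, 1), (320, 320, 1), (320, 320, 1), (320, 320, 1), (320, 320, 1)] [[60, 5, 247], [68, 4, 248], [72, 5, 249], [75, 4, 248], [68, 4, 245], [18, 33, 224], [12, 182, 229], [16, 216, 248], [19, 211, 250], [20, 203, 251], [22, 198, 251], [24, 193, 252], [24, 192, 252], [24, 191, 252], [24, 192, 252], [24, 192, 252], [24, 191, 252], [24, 192, 252], [24, 193, 252], [24, 192, 252], [24, 193, 252]]
```

```bash
python3 - <<'E'
from h import *
for n in("w5","w7","w8","w10","w11"):
    hsv=cv2.cvtColor(cv2.imread(f"pics/{n}.png"),cv2.COLOR_BGR2HSV); o=((hsv[...,0]<30)&(hsv[...,1]>110)&(hsv[...,2]>90))
    out=[]
    for row in(125,150,180,210,240):
        a=b=320
        while o[row,a-1]: a-=1
        while o[row,b+1]: b+=1
        out.append((a,b,b-a+1))
    print(n,out)
m=cam("side")
B=lambda x,y,z:[.597+x+.021*y,.073-.021*x+y,z]
for t in(1.6,1.7,1.8): print(t,proj(m,[B(.095-h*np.cos(t),-.139,.097+h*np.sin(t)) for h in(.187,.16,.12)]).round(0).tolist())
g=cv2.imread("pics/s11.png").astype(int).sum(2)//3
for row in(122,126,130,136,142): print(row,g[row,262:292].tolist())
# predicted widths at w5: project stay top corners for pitch 0 relative to the tool
E
```

```text
w5 [(295, 345, 51), (295, 345, 51), (296, 344, 49), (297, 343, 47), (298, 342, 45)]
w7 [(296, 346, 51), (296, 346, 51), (297, 345, 49), (297, 344, 48), (298, 343, 46)]
w8 [(295, 345, 51), (296, 345, 50), (296, 344, 49), (297, 343, 47), (297, 342, 46)]
w10 [(297, 344, 48), (297, 344, 48), (298, 343, 46), (298, 343, 46), (298, 342, 45)]
w11 [(297, 343, 47), (296, 343, 48), (297, 343, 47), (297, 342, 46), (298, 342, 45)]
1.6 [[281.0, 123.0], [281.0, 131.0], [282.0, 143.0]]
1.7 [[276.0, 123.0], [277.0, 131.0], [279.0, 143.0]]
1.8 [[271.0, 123.0], [273.0, 132.0], [276.0, 143.0]]
122 [103, 102, 99, 98, 98, 96, 115, 117, 114, 113, 113, 108, 104, 101, 109, 108, 105, 105, 104, 105, 107, 106, 105, 105, 104, 102, 102, 104, 103, 104]
126 [137, 133, 130, 128, 122, 120, 110, 108, 95, 80, 78, 70, 58, 49, 45, 37, 22, 109, 107, 105, 106, 106, 106, 103, 106, 106, 105, 104, 103, 104]
130 [43, 40, 42, 37, 43, 40, 39, 40, 39, 37, 39, 35, 40, 37, 35, 34, 27, 112, 106, 105, 107, 106, 106, 104, 104, 106, 105, 107, 104, 107]
136 [43, 43, 39, 43, 42, 41, 43, 43, 41, 40, 37, 38, 40, 36, 38, 36, 32, 109, 104, 105, 105, 106, 105, 105, 105, 106, 105, 107, 106, 107]
142 [42, 38, 42, 40, 41, 41, 41, 40, 39, 37, 40, 40, 37, 39, 38, 35, 32, 51, 107, 104, 106, 105, 106, 105, 103, 104, 104, 106, 106, 104]
```

The data fit a contact plate edge about 14 mm above the hinge (14 N × 14 mm = 0.2 Nm). The last push went too far forward and drove the flap to its limit. That pitched the stay nose-up by about 0.1 rad in the grip, so I'll level it with a counter-tilt and measure again.

Request:
arm_command(increments=[[[0,0,0],[0.002,0.1,0],10],[[0,0,0],[0.002,0.1,0],10],[[0,0,0],[0.002,0.1,0],10],[[0,0,0],[0.002,0.1,0],10]])

```text
clock: 17.4
tcp_pos: [0.6155, 0.2249, 0.1693]
orientation: [-2.191, -2.149, 0.11]
contact_force: [-5.9, -1.4, -0.0]
grip_width: 0.0207
```

```bash
python3 - <<'E'
from h import *
m,im=snap("wrist","w12"); s=snap("side","s12")[1]; ms=cam("side")
hsv=cv2.cvtColor(im,cv2.COLOR_BGR2HSV); o=((hsv[...,0]<30)&(hsv[...,1]>110)&(hsv[...,2]>90))
rows=[i for i in range(60,240) if o[i,320]]; r0=rows[0]; print("near end row",r0)
z0=r.get_obs()["tcp_pos"][2]
for row in(r0+8,r0+30,r0+60,r0+90):
    a=b=320
    while o[row,a-1]: a-=1
    while o[row,b+1]: b+=1
    for z in (z0+.012,): print(row,b-a+1,"width mm",np.diff(ray(m,[(a-.5,row),(b+.5,row)],z)[:,1]).round(4))
print("near end",ray(m,[(320,r0)],z0+.012).round(4)); 
for c in(270,280,290,350,353): print(c,hsv[80:130,c,2].tolist())
# stay lower edge in side view: orange mask near end corners
h2=cv2.cvtColor(s,cv2.COLOR_BGR2HSV); mk=(h2[...,0]<22)&(h2[...,1]>170)&(h2[...,2]>110); mk[:,:235]=0; mk[240:]=0
for c in range(270,312,3):
    q=np.where(mk[150:240,c])[0]+150; print(c,(q.min(),q.max()) if len(q) else None,end=" ")
tcp=r.get_obs()["tcp_pos"]
for ph in(0,.05,-.05):
  print("\n",ph,[proj(ms,[tcp+[-d,0.021*d-.011,.012+d*ph]]).round(1).tolist() for d in(.083,.06,.04)])
E
```

```text
t 17.4 tcp [0.6155 0.2249 0.1693] xang 1.5516 zax [-0.1   -0.    -0.995] w 0.0207 F [-5.9 -1.4 -0. ] j7 0.64
t 17.45 tcp [0.6154 0.2249 0.1693] xang 1.5518 zax [-0.1   -0.    -0.995] w 0.021 F [-5.  -1.9 -0.8] j7 0.64
near end row 111
119 48 width mm [0.0203]
141 48 width mm [0.0206]
171 47 width mm [0.0206]
201 46 width mm [0.0207]
near end [[0.5329 0.2267 0.1813]]
270 [230, 230, 229, 229, 229, 228, 228, 228, 229, 229, 229, 229, 229, 229, 229, 230, 230, 230, 230, 231, 230, 231, 230, 231, 231, 231, 231, 231, 231, 231, 231, 231, 230, 230, 230, 230, 229, 226, 214, 244, 246, 246, 245, 239, 220, 132, 113, 100, 68, 39]
280 [230, 229, 229, 230, 229, 230, 230, 230, 230, 230, 230, 229, 229, 230, 229, 229, 230, 230, 230, 231, 231, 230, 231, 231, 230, 231, 231, 231, 231, 230, 230, 231, 230, 231, 231, 231, 230, 226, 217, 245, 245, 245, 245, 238, 217, 132, 114, 102, 66, 39]
290 [229, 229, 229, 230, 230, 229, 230, 230, 230, 230, 230, 230, 230, 230, 230, 230, 230, 231, 230, 231, 230, 230, 230, 229, 229, 229, 230, 230, 230, 230, 230, 230, 230, 231, 230, 230, 229, 225, 220, 246, 247, 247, 246, 240, 
[... 276 characters left out ...]
 231]
353 [229, 229, 228, 228, 228, 228, 228, 228, 228, 228, 228, 228, 228, 228, 228, 228, 228, 228, 228, 228, 227, 227, 227, 227, 227, 227, 227, 228, 229, 228, 228, 228, 229, 229, 230, 229, 229, 229, 229, 229, 229, 229, 228, 228, 229, 229, 229, 230, 230, 231]
270 None 273 None 276 None 279 None 282 None 285 (np.int64(189), np.int64(196)) 288 (np.int64(189), np.int64(204)) 291 (np.int64(186), np.int64(204)) 294 (np.int64(186), np.int64(204)) 297 (np.int64(187), np.int64(189)) 300 None 303 None 306 None 309 None 
 0 [[[296.6, 184.0]], [[288.3, 183.0]], [[281.1, 182.2]]]

 0.05 [[[296.6, 182.4]], [[288.3, 181.9]], [[281.1, 181.4]]]

 -0.05 [[[296.7, 185.6]], [[288.3, 184.1]], [[281.1, 182.9]]]
```

```bash
python3 - <<'E'
from h import *
m=cam("wrist"); z0=.1693
E=ray(m,[(320,110.7)],z0+.012)[0]
for z in(z0+.010,z0+.012): print("near end",ray(m,[(320,110.7)],z)[0].round(4))
F=ray(m,[(270,118.3),(280,118.3),(290,118.3)],.095); print("front outer",F.round(4).tolist())
print("mouth front inner (-65)",ray(m,[(280,124.7)],.095).round(4))
# lateral
hsv=cv2.cvtColor(cv2.imread("pics/w12.png"),cv2.COLOR_BGR2HSV)
for row in(140,160,180,200): print(row,hsv[row,288:302,2].tolist(),hsv[row,340:358,2].tolist())
E
```

```text
near end [0.5323 0.2266 0.1793]
near end [0.5325 0.2266 0.1813]
front outer [[0.5291, 0.1904, 0.095], [0.5293, 0.1976, 0.095], [0.5295, 0.2049, 0.095]]
mouth front inner (-65) [[0.5338 0.1974 0.095 ]]
140 [37, 37, 36, 37, 38, 38, 38, 38, 88, 189, 242, 250, 251, 252] [252, 252, 252, 245, 224, 232, 246, 244, 235, 230, 230, 229, 230, 230, 231, 231, 230, 229]
160 [35, 36, 36, 37, 34, 33, 34, 35, 70, 173, 240, 250, 251, 252] [252, 252, 252, 242, 234, 247, 247, 233, 217, 227, 227, 227, 227, 228, 228, 228, 228, 229]
180 [35, 35, 35, 36, 35, 37, 35, 37, 57, 155, 237, 251, 251, 252] [252, 252, 250, 235, 232, 247, 246, 238, 231, 230, 230, 229, 230, 229, 229, 229, 229, 229]
200 [35, 36, 36, 36, 35, 35, 38, 36, 50, 140, 232, 249, 251, 252] [252, 252, 246, 225, 231, 245, 231, 212, 225, 227, 227, 228, 228, 228, 228, 229, 229, 229]
```

Request:
arm_command(increments=[[[0.003,0.0025,0],[0,0,0],10],[[0.004,0.0025,-0.01],[0,0,0],10],[[0.005,0.0025,-0.02],[0,0,0],10],[[0.006,0.0025,-0.027],[0,0,0],10],[[0.006,0.0025,-0.031],[0,0,0],10],[[0.006,0.0025,-0.031],[0,0,0],10]])

```text
clock: 18.1
tcp_pos: [0.6194, 0.2293, 0.14]
orientation: [-2.187, -2.151, 0.111]
contact_force: [-14.1, -3.1, 10.5]
grip_width: 0.0206
```

```bash
python3 - <<'E'
from h import *
m,im=snap("wrist","w13")
hsv=cv2.cvtColor(im,cv2.COLOR_BGR2HSV); o=((hsv[...,0]<30)&(hsv[...,1]>110)&(hsv[...,2]>90))
r0=[i for i in range(60,240) if o[i,320]][0]; z0=r.get_obs()["tcp_pos"][2]
print("near end",r0,ray(m,[(320,r0-.3)],z0+.012).round(4)); v=hsv[80:140,280,2].astype(int); k=80+int(np.argmax(np.diff(v[20:45])))+20; print("front outer row",k,v[15:45].tolist(),ray(m,[(280,k+.5)],.095).round(4))
print(np.diff([0]),hsv[180,288:302,2].tolist(),hsv[180,340:358,2].tolist())
E
```

```text
t 18.1 tcp [0.6194 0.2293 0.14  ] xang 1.5544 zax [-0.102  0.001 -0.995] w 0.0206 F [-14.1  -3.1  10.5] j7 0.63
near end 112 [[0.5371 0.2309 0.1521]]
front outer row 108 [229, 230, 229, 229, 229, 229, 229, 229, 229, 229, 229, 229, 227, 215, 245, 247, 247, 247, 246, 241, 231, 181, 120, 113, 112, 112, 106, 82, 41, 38] [[0.5296 0.2063 0.095 ]]
[] [82, 205, 243, 245, 246, 245, 243, 228, 168, 126, 185, 240, 250, 251] [252, 252, 243, 224, 201, 210, 228, 229, 229, 229, 229, 229, 229, 228, 228, 227, 228, 229]
```

Request:
arm_command(increments=[[[0,-0.0015,0],[0,0,0],10],[[0,-0.0015,-0.003],[0,0,0],10],[[0,-0.0015,-0.006],[0,0,0],10],[[0,-0.0015,-0.009],[0,0,0],10],[[0,-0.0015,-0.01],[0,0,0],10]])

```text
clock: 18.65
tcp_pos: [0.6186, 0.2291, 0.134]
orientation: [-2.185, -2.153, 0.111]
contact_force: [-23.5, -7.5, 38.8]
grip_width: 0.0208
```

```bash
python3 - <<'E'
from h import *
o=r.get_obs(); F=o["contact_force"]-[0,0,-1.2]; M=o["moment"]; print(F.round(1),M.round(2),o["tcp_pos"].round(4))
for d in(.18,.193,.205):
    S=o["tcp_pos"]-R.from_rotvec(o["orientation"]).as_matrix()[:,2]*d
    # moment about the TCP at contact height z=.10
    for z in(.095,.105):
        P=np.array([o["tcp_pos"][0],o["tcp_pos"][1],z]); Mp=M-np.cross(P-S,F); print(d,z,"rx,ry of Fz",(-Mp[1]/F[2]).round(4),(Mp[0]/F[2]).round(4),"Mz",Mp[2].round(2))
m,im=snap("wrist","w14"); hsv=cv2.cvtColor(im,cv2.COLOR_BGR2HSV)
for row in(130,180,220): print(row,hsv[row,284:302,2].tolist(),hsv[row,338:358,2].tolist())
E
```

```text
[-23.5  -7.5  40. ] [-1.92  4.58  0.04] [0.6186 0.2291 0.134 ]
0.18 0.095 rx,ry of Fz 0.032 -0.007 Mz -0.1
0.18 0.105 rx,ry of Fz 0.0261 -0.0089 Mz -0.1
0.193 0.095 rx,ry of Fz 0.0409 -0.0045 Mz -0.11
0.193 0.105 rx,ry of Fz 0.035 -0.0064 Mz -0.11
0.205 0.095 rx,ry of Fz 0.0491 -0.0023 Mz -0.12
0.205 0.105 rx,ry of Fz 0.0432 -0.0042 Mz -0.12
t 18.65 tcp [0.6186 0.2291 0.134 ] xang 1.5557 zax [-0.102  0.001 -0.995] w 0.0208 F [-23.5  -7.5  38.8] j7 0.63
130 [35, 36, 66, 182, 241, 246, 247, 247, 246, 245, 231, 163, 118, 147, 200, 238, 250, 251] [252, 252, 252, 250, 234, 230, 245, 246, 247, 239, 230, 229, 230, 229, 230, 230, 230, 229, 230, 229]
180 [35, 34, 35, 67, 185, 238, 244, 245, 245, 245, 243, 218, 138, 118, 177, 238, 250, 251] [252, 252, 252, 247, 231, 233, 247, 239, 229, 229, 229, 229, 228, 228, 228, 228, 228, 227, 228, 228]
220 [35, 36, 36, 35, 68, 194, 241, 244, 245, 245, 245, 237, 191, 122, 173, 238, 250, 251] [252, 252, 252, 246, 231, 236, 235, 224, 227, 228, 227, 228, 229, 229, 229, 230, 230, 229, 229, 230]
```

Geometry suggests inserting near end first. With the stay nose-up, its near end goes behind the stop, then the far end is lowered. I'll raise, set the tool vertical again so the stay is nose-up, and measure.

Request:
arm_command(increments=[[[-0.003,-0.001,0.012],[0,0,0],10],[[-0.004,-0.001,0.025],[-0.002,-0.1,0],10],[[-0.004,-0.001,0.025],[-0.002,-0.1,0],10],[[-0.004,-0.001,0.025],[-0.002,-0.1,0],10],[[-0.004,-0.001,0.025],[-0.002,-0.1,0],10]])

```text
clock: 19.2
tcp_pos: [0.6183, 0.2268, 0.1548]
orientation: [2.241, 2.202, 0.003]
contact_force: [-4.1, 1.7, 3.1]
grip_width: 0.0205
```

```bash
cat > st.py <<'E'
from h import *
def stay(fn):
    m,im=snap("wrist",fn); o=r.get_obs(); hsv=cv2.cvtColor(im,cv2.COLOR_BGR2HSV); q=((hsv[...,0]<30)&(hsv[...,1]>110)&(hsv[...,2]>90))
    r0=[i for i in range(60,240) if q[i,320]][0]; K,D,T=m
    pts=[]
    for row in range(r0+10,r0+100,4):
        a=b=320
        while q[row,a-1]: a-=1
        while q[row,b+1]: b+=1
        pts.append((row,a-.5,b+.5))
    # depth from width 20.9 mm, 3D points of the axis
    P=[]
    for row,a,b in pts:
        u=cv2.undistortPoints(np.array([[[a,row]],[[b,row]]],float),K,D).reshape(-1,2); Z=.0209/(u[1,0]-u[0,0]); c=np.array([*u.mean(0),1])*Z
        P.append(T[:3,:3].T@(c-T[:3,3]))
    P=np.array(P); k=np.polyfit(P[:,0],P[:,2],1); ph=np.arctan(k[0])
    zt=k[0]*(o["tcp_pos"][0]-.083)+k[1]
    E=ray(m,[(320,r0-.3)],zt)[0]
    v=hsv[:,280,2].astype(int); d=[i for i in range(80,140) if v[i]-v[i-1]>15]
    f=ray(m,[(280,d[0]-.5)],.095)[0]
    print("pitch(nose up +)",ph.round(3),"z top near end",zt.round(4),"z at tcp",np.polyval(k,o["tcp_pos"][0]).round(4),"near end top",E.round(4),"front rim",d[0],f.round(4),"stop inner x",(f[0]+.006+.021*(.2265-f[1])).round(4), "lip/wall",hsv[160,284:300,2].tolist(),hsv[160,338:354,2].tolist())
E
python3 -c "
from st import *
stay('w15')"
```

```text
t 19.2 tcp [0.6183 0.2268 0.1548] xang 1.5532 zax [ 0.002  0.001 -1.   ] w 0.0205 F [-4.1  1.7  3.1] j7 0.58
pitch(nose up +) 0.256 z top near end 0.1448 z at tcp 0.1666 near end top [0.5357 0.2284 0.1448] front rim 102 [0.5293 0.2033 0.095 ] stop inner x 0.5358 lip/wall [35, 35, 36, 34, 33, 35, 35, 32, 57, 159, 230, 244, 244, 226, 226, 245] [252, 252, 252, 245, 228, 236, 247, 248, 248, 238, 226, 228, 228, 227, 228, 228]
```

```bash
python3 - <<'E'
from h import *
K,D,T=cam("wrist"); Rm=T[:3,:3]
for n in("w5","w7","w8","w11","w12","w14","w15"):
    hsv=cv2.cvtColor(cv2.imread(f"pics/{n}.png"),cv2.COLOR_BGR2HSV).astype(float)
    S=hsv[...,1]; P=[]; r0=None
    for row in range(100,236,3):
        # subpixel edges where saturation crosses 110
        s=S[row]; a=320
        if s[320]<110: continue
        r0=r0 or row
        while s[a]>=110: a-=1
        b=320
        while s[b]>=110: b+=1
        a=a+(110-s[a])/(s[a+1]-s[a]); b=b-1+(s[b-1]-110)/(s[b-1]-s[b])
        if row<r0+10 or b-a>60: continue
        u=cv2.undistortPoints(np.array([[[a,row]],[[b,row]]]),K,D).reshape(-1,2); Z=.0214/(u[1,0]-u[0,0]); P.append(Rm.T@(np.array([*u.mean(0),1])*Z))
    P=np.array(P); k=np.polyfit(P[:,0],P[:,2],1); res=P[:,2]-np.polyval(k,P[:,0]); print(n,len(P),"pitch in tool",np.arctan(k[0]).round(3),"rms mm",(res.std()*1000).round(2))
E
```

```text
w5 36 pitch in tool 0.005 rms mm 0.31
w7 36 pitch in tool 0.055 rms mm 0.58
w8 36 pitch in tool 0.067 rms mm 0.25
w11 38 pitch in tool 0.232 rms mm 0.73
w12 38 pitch in tool 0.172 rms mm 0.46
w14 37 pitch in tool 0.308 rms mm 0.37
w15 37 pitch in tool 0.286 rms mm 0.39
```

Sub-pixel widths show the stay is 0.286 rad nose-up in the grip, so the earlier contact was the near end on the gutter bed. At this tilt it works as a strut: near bottom corner against front stop and bed, far corner against the flap at about 1.49 rad, self-locking for small friction. I'll seat the near corner there (down 13 mm, back 13 mm).

Request:
arm_command(increments=[[[-0.003,0.0005,-0.006],[0,0,0],10],[[-0.006,0.0005,-0.011],[0,0,0],10],[[-0.01,0.0005,-0.011],[0,0,0],10],[[-0.012,0.0005,-0.012],[0,0,0],10],[[-0.013,0.0005,-0.013],[0,0,0],10],[[-0.013,0.0005,-0.013],[0,0,0],10],[[-0.013,0.0005,-0.013],[0,0,0],10]])

```text
clock: 19.95
tcp_pos: [0.6079, 0.2258, 0.1417]
orientation: [2.242, 2.197, 0.006]
contact_force: [5.1, 1.4, -2.1]
grip_width: 0.021
```

```bash
python3 -c "
from st import *
stay('w16'); o=r.get_obs(); print(o['moment'].round(2))
s=snap('side','s16')[1]; g=s.astype(int).sum(2)//3
for row in(120,126,132): print(row,g[row,270:300].tolist())"
```

```text
t 19.95 tcp [0.6079 0.2258 0.1417] xang 1.5504 zax [ 0.004  0.001 -1.   ] w 0.021 F [ 5.1  1.4 -2.1] j7 0.56
pitch(nose up +) 0.417 z top near end 0.1275 z at tcp 0.1643 near end top [0.5254 0.2277 0.1275] front rim 119 [0.5289 0.2038 0.095 ] stop inner x 0.5354 lip/wall [34, 35, 35, 35, 35, 35, 33, 34, 65, 189, 240, 244, 243, 222, 226, 246] [252, 252, 251, 241, 220, 195, 161, 213, 243, 246, 247, 247, 245, 235, 227, 225]
[ 0.21 -1.16  0.23]
t 20.0 tcp [0.6079 0.2258 0.1417] xang 1.5503 zax [ 0.004  0.001 -1.   ] w 0.0207 F [ 4.7  0.9 -1.4] j7 0.56
120 [94, 93, 91, 90, 90, 88, 87, 85, 83, 79, 76, 67, 107, 107, 106, 104, 105, 102, 105, 107, 105, 104, 105, 106, 105, 106, 104, 106, 104, 104]
126 [97, 95, 93, 92, 89, 90, 89, 87, 86, 85, 67, 71, 65, 76, 37, 107, 106, 105, 105, 107, 104, 103, 108, 105, 106, 104, 104, 104, 104, 106]
132 [47, 43, 43, 44, 42, 43, 40, 37, 36, 37, 30, 48, 74, 77, 38, 109, 106, 108, 106, 107, 106, 107, 105, 104, 104, 106, 105, 104, 106, 105]
```

Request:
arm_command(increments=[[[0.001,0.0005,-0.002],[0,0,0],10],[[0.001,0.0005,-0.004],[0,0,0],10],[[0.001,0.0005,-0.005],[0,0,0],10],[[0.001,0.0005,-0.005],[0,0,0],10]])

```text
clock: 20.45
tcp_pos: [0.6088, 0.2262, 0.1399]
orientation: [2.242, 2.195, 0.004]
contact_force: [-0.7, -5.8, 22.4]
grip_width: 0.0209
```

```bash
python3 - <<'E'
from h import *
K,D,T=cam("wrist"); Rm=T[:3,:3]; m,im=snap("wrist","w17"); print(r.get_obs()["moment"].round(2))
S=cv2.cvtColor(im,cv2.COLOR_BGR2HSV)[...,1].astype(float); P=[]; r0=None
for row in range(100,236,3):
    s=S[row]; a=b=320
    if s[320]<110: continue
    r0=r0 or row
    while s[a]>=110: a-=1
    while s[b]>=110: b+=1
    a=a+(110-s[a])/(s[a+1]-s[a]); b=b-1+(s[b-1]-110)/(s[b-1]-s[b])
    if row<r0+10 or b-a>60: continue
    u=cv2.undistortPoints(np.array([[[a,row]],[[b,row]]]),K,D).reshape(-1,2); Z=.0214/(u[1,0]-u[0,0]); P.append(Rm.T@(np.array([*u.mean(0),1])*Z)-Rm.T@T[:3,3])
P=np.array(P);k=np.polyfit(P[:,0],P[:,2],1);print("pitch",np.arctan(k[0]).round(3),"row0",r0,"top z at tcp",np.polyval(k,r.get_obs()["tcp_pos"][0]).round(4),P[0].round(4),P[-1].round(4))
E
```

```text
t 20.45 tcp [0.6088 0.2262 0.1399] xang 1.5496 zax [ 0.005 -0.001 -1.   ] w 0.0209 F [-0.7 -5.8 22.4] j7 0.56
[-1.38  1.04  0.3 ]
pitch 0.326 row0 112 top z at tcp 0.1542 [0.5315 0.2277 0.1284] [0.5823 0.2268 0.1442]
```

The near end is firmly on the bed (22 N up), pitch about 0.32. I'll relax the preload and release.

Request:
arm_command(increments=[[[0,0,0.0012],[0,0,0],10],[[0,0,0.0012],[0,0,0],20],[[0,0,0.0012],[0,0,0],30],[[0,0,0.0012],[0,0,0],40],[[0,0,0.0012],[0,0,0],40]])

```text
clock: 21.0
tcp_pos: [0.6061, 0.2265, 0.137]
orientation: [-2.242, -2.2, 0.001]
contact_force: [0.1, 0.1, -0.4]
grip_width: 0.0345
```

```bash
python3 - <<'E'
from h import *
m,im=snap("wrist","w18"); s=snap("side","s18")[1]
hsv=cv2.cvtColor(im,cv2.COLOR_BGR2HSV); q=(hsv[...,1]>110)&(hsv[...,0]<30)
print([i for i in range(60,240) if q[i,320]][:1],[(row,np.where(q[row,285:365])[0][[0,-1]]+285) for row in(125,160,200)])
g=s.astype(int).sum(2)//3
for row in(120,126,132): print(row,g[row,270:300].tolist())
E
```

```text
t 21.0 tcp [0.6061 0.2265 0.137 ] xang 1.5517 zax [-0.001 -0.    -1.   ] w 0.0345 F [ 0.1  0.1 -0.4] j7 0.56
t 21.05 tcp [0.606  0.2266 0.137 ] xang 1.5518 zax [-0.001 -0.    -1.   ] w 0.034 F [-0.4 -0.1  0.2] j7 0.56
[118] [(125, array([297, 341])), (160, array([297, 341])), (200, array([297, 342]))]
120 [95, 92, 91, 90, 89, 88, 87, 86, 83, 81, 75, 69, 106, 107, 105, 104, 105, 103, 105, 105, 105, 103, 105, 107, 103, 106, 105, 103, 104, 105]
126 [137, 135, 134, 151, 143, 141, 135, 119, 103, 95, 91, 88, 74, 31, 107, 106, 106, 105, 105, 106, 104, 105, 106, 104, 107, 106, 105, 106, 104, 107]
132 [56, 49, 57, 51, 53, 47, 51, 43, 40, 43, 40, 38, 36, 42, 109, 107, 105, 107, 104, 107, 104, 106, 106, 104, 104, 107, 103, 104, 105, 105]
```

The stay held when released, with zero force and an unchanged position. I'll lift away and check.

Request:
arm_command(increments=[[[0,0,0.0],[0,0,0],50],[[0,0,0.005],[0,0,0],50],[[0,0,0.02],[0,0,0],50],[[-0.005,0,0.05],[0,0,0],50],[[-0.02,-0.01,0.09],[0,0,0],50],[[-0.04,-0.02,0.14],[0,0,0],50],[[-0.06,-0.03,0.19],[0,0,0],50],[[-0.08,-0.05,0.23],[0,0,0],50],[[-0.09,-0.05,0.23],[0,0,0],50],[[-0.09,-0.05,0.23],[0,0,0],50]])

```text
clock: 22.1
tcp_pos: [0.5154, 0.1777, 0.3707]
orientation: [2.239, 2.198, 0.005]
contact_force: [0.0, -0.5, -0.9]
grip_width: 0.0428
```

```bash
python3 - <<'E'
from h import *
w=snap("wrist","w19")[1]; s=snap("side","s19")[1]; t=snap("top","t19")[1]
f=lambda a,W,H:cv2.resize(a,(W,H),interpolation=cv2.INTER_CUBIC)
cv2.imwrite("pics/v19.png",np.vstack([np.hstack([f(s[80:280,190:390],400,400),f(t[110:290,210:390],400,400)]),np.zeros((4,800,3),np.uint8)]))
E
```

```text
t 22.1 tcp [0.5154 0.1777 0.3707] xang 1.5526 zax [ 0.005 -0.001 -1.   ] w 0.0428 F [ 0.  -0.5 -0.9] j7 0.76
t 22.15 tcp [0.516  0.1771 0.369 ] xang 1.552 zax [ 0.003 -0.001 -1.   ] w 0.0428 F [-0.3 -0.4 -0.5] j7 0.76
t 22.2 tcp [0.5163 0.1767 0.3679] xang 1.5517 zax [ 0.001 -0.001 -1.   ] w 0.0424 F [-0.7 -0.1  0.5] j7 0.76
```

View pics/v19.png

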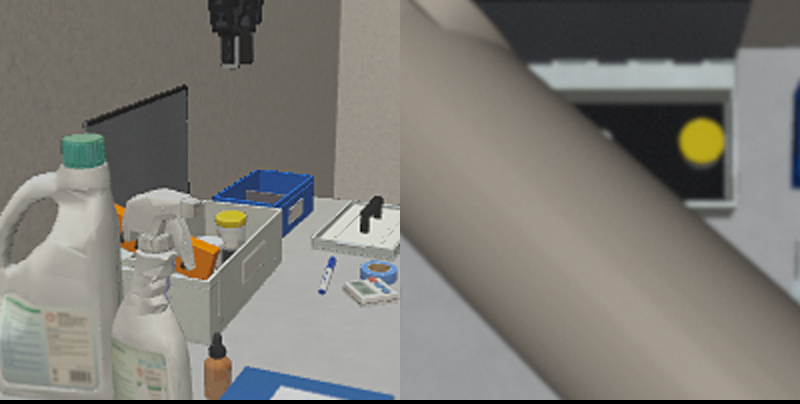

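The flap stands open by itself at about 1.55 rad, with the robot well clear. Next I'll turn the jaws along the bin's x axis and look at the pots.

Request:
arm_command(increments=[[[0,-0.02,0],[0,0,-0.145],75],[[0.01,-0.04,0],[0,0,-0.29],75],[[0.02,-0.06,0],[0,0,-0.435],75],[[0.03,-0.08,0],[0,0,-0.58],75],[[0.04,-0.1,0],[0,0,-0.725],75],[[0.05,-0.12,0],[0,0,-0.87],75],[[0.06,-0.137,0],[0,0,-1.015],75],[[0.069,-0.137,-0.02],[0,0,-1.16],75],[[0.069,-0.137,-0.038],[0,0,-1.305],75],[[0.069,-0.137,-0.038],[0,0,-1.45],75]])

```text
clock: 23.25
tcp_pos: [0.5844, 0.0394, 0.3251]
orientation: [-3.137, -0.151, 0.011]
contact_force: [0.2, 0.3, 0.1]
grip_width: 0.064
```

Request:
arm_command(increments=[[[0,0,0],[0,0,-0.123],75],[[0,0,0],[0,0,-0.123],75],[[0,0,0],[0,0,-0.123],75],[[0,0,0],[0,0,-0.123],75],[[0,0,0],[0,0,-0.123],75],[[0,0,0],[0,0,-0.123],75]])

```text
clock: 23.85
tcp_pos: [0.5853, 0.0399, 0.3294]
orientation: [-3.141, 0.032, 0.0]
contact_force: [-0.2, -0.9, 0.1]
grip_width: 0.0642
```

```bash
python3 - <<'E'
from h import *
m,im=snap("wrist","w20"); hsv=cv2.cvtColor(im,cv2.COLOR_BGR2HSV)
def blobs(mask,name,z,lo,hi):
    mask=cv2.morphologyEx(mask,cv2.MORPH_OPEN,np.ones((3,3),np.uint8))
    for c in cv2.findContours(mask,cv2.RETR_EXTERNAL,cv2.CHAIN_APPROX_NONE)[0]:
        if cv2.contourArea(c)>lo:
            W=ray(m,c.reshape(-1,2),z)[:,:2]; (x,y),rr=cv2.minEnclosingCircle((W*1000).astype(np.float32))
            e=cv2.fitEllipse(c)[0]; print(name,cv2.boundingRect(c),"area",cv2.contourArea(c),"circ",round(x/1000,4),round(y/1000,4),"d",round(2*rr,1),"ell",ray(m,[e],z)[0,:2].round(4))
blobs(cv2.inRange(hsv,(24,110,120),(34,255,255)),"yellow",.087,60,0)
bl=cv2.inRange(hsv,(0,0,200),(180,40,255)); bl[:,:180]=0
blobs(bl,"white",.087,150,0)
d=cv2.inRange(hsv,(0,0,0),(180,255,60)); d[260:]=0
c=big(d>0); print("mouth",cv2.boundingRect(c),cv2.approxPolyDP(c.reshape(-1,1,2),6,True).reshape(-1,2).tolist())
E
```

```text
t 23.85 tcp [0.5853 0.0399 0.3294] xang -0.0202 zax [-0.  0. -1.] w 0.0642 F [-0.2 -0.9  0.1] j7 -0.44
yellow (315, 200, 35, 34) area 889.0 circ 0.6002 -0.0237 d 52.3 ell [ 0.6004 -0.0233]
yellow (305, 47, 41, 45) area 1378.0 circ 0.5935 0.1692 d 50.0 ell [0.5936 0.1697]
white (188, 385, 20, 14) area 168.5 circ 0.3426 -0.3791 d 41.9 ell [ 0.3441 -0.3772]
white (188, 352, 28, 22) area 228.5 circ 0.362 -0.3072 d 71.7 ell [ 0.3629 -0.3025]
white (370, 299, 18, 56) area 498.0 circ 0.6769 -0.2276 d 118.5 ell [ 0.6792 -0.2272]
white (252, 264, 21, 91) area 1039.0 circ 0.4933 -0.1914 d 185.4 ell [ 0.4872 -0.1972]
white (197, 257, 42, 46) area 1012.5 circ 0.4221 -0.1291 d 107.6 ell [ 0.4139 -0.1172]
white (180, 0, 234, 347) area 54985.0 circ 0.5417 0.0039 d 539.3 ell [0.5466 0.0827]
mouth (396, 0, 130, 260) [[525, 0], [502, 1], [496, 62], [486, 77], [485, 67], [478, 72], [492, 83], [482, 145], [473, 153], [473, 124], [467, 164], [465, 153], [462, 163], [459, 153], [451, 155], [467, 135], [454, 137], [450, 123], [432, 114], [441, 111], [444, 84], [457, 93], [451, 87], [494, 13], [478, 14], [488, 0], [426, 4], [424, 15], [434, 14], [426, 18], [423, 69], [416, 65], [423, 90], [409, 103], [397, 223], [403, 259], [475, 259]]
```

Two yellow caps found: A at (0.600, −0.024) and B at (0.5935, 0.1695), diameters about 50 mm as expected. The white pot is at y about 0.105 and the fourth slot is empty. I'll grasp B first, 4 mm off-centre to keep clear of the stay.

Request:
arm_command(increments=[[[0.003,0.05,0],[0,0,0],75],[[0.006,0.1,0],[0,0,0],75],[[0.008,0.1256,0],[0,0,0],75],[[0.008,0.1256,-0.03],[0,0,0],75],[[0.008,0.1256,-0.08],[0,0,0],75],[[0.008,0.1256,-0.13],[0,0,0],75],[[0.008,0.1256,-0.18],[0,0,0],75],[[0.008,0.1256,-0.22],[0,0,0],75],[[0.008,0.1256,-0.245],[0,0,0],75],[[0.008,0.1256,-0.25],[0,0,0],75]])

```text
clock: 24.9
tcp_pos: [0.5913, 0.1645, 0.0762]
orientation: [3.14, -0.032, -0.008]
contact_force: [0.5, 0.0, -0.4]
grip_width: 0.0639
```

Request:
arm_command(increments=[[[0,0,0],[0,0,0],75],[[0,0,0],[0,0,0],40],[[0,0,0],[0,0,0],40],[[0,0,0],[0,0,0],40],[[0,0,0],[0,0,0],40],[[0,0,0],[0,0,0],40]], newtons=35)

```text
clock: 25.5
tcp_pos: [0.5945, 0.1662, 0.0817]
orientation: [-3.14, 0.033, -0.005]
contact_force: [-1.3, -0.3, 6.9]
grip_width: 0.0464
```

Request:
arm_command(increments=[[[0,0,0.03],[0,0,0],40],[[0,0,0.07],[0,0,0],40],[[0,0,0.12],[0,0,0],40],[[0,-0.03,0.16],[0,0,0],40],[[0,-0.075,0.18],[0,0,0],40],[[0,-0.12,0.2],[0,0,0],40],[[0.005,-0.165,0.2],[0,0,0],40],[[0.01,-0.21,0.2],[0,0,0],40],[[0.015,-0.255,0.2],[0,0,-0.03],40],[[0.02,-0.3,0.2],[0,0,-0.058],40]])

```text
clock: 26.5
tcp_pos: [0.6132, -0.1365, 0.2806]
orientation: [3.138, -0.126, 0.002]
contact_force: [0.5, -0.2, -0.1]
grip_width: 0.0462
```

Request:
arm_command(increments=[[[0,-0.045,0],[0,0,0],40],[[0,-0.06,0],[0,0,0],40],[[0,-0.06,0],[0,0,0],40],[[0,-0.06,0],[0,0,0],40],[[0,-0.06,0],[0,0,0],40],[[0,-0.06,0],[0,0,0],40]])

```text
clock: 27.1
tcp_pos: [0.6135, -0.1922, 0.28]
orientation: [-3.139, 0.119, -0.001]
contact_force: [0.9, 0.0, -0.7]
grip_width: 0.0465
```

```bash
python3 - <<'E'
from h import *
m,im=snap("wrist","w21"); snap("top","t21"); snap("side","s21"); hsv=cv2.cvtColor(im,cv2.COLOR_BGR2HSV)
b=cv2.inRange(hsv,(105,120,40),(125,255,255)); c=big(b>0); print("blue",cv2.boundingRect(c),cv2.contourArea(c)); print(cv2.approxPolyDP(c.reshape(-1,1,2),4,True).reshape(-1,2).tolist())
print("yellow",cv2.boundingRect(big(cv2.inRange(hsv,(24,110,100),(34,255,255))>0)))
print(rect(m,c,.075))
E
```

```text
t 27.1 tcp [ 0.6135 -0.1922  0.28  ] xang -0.0758 zax [ 0.001  0.    -1.   ] w 0.0465 F [ 0.9  0.  -0.7] j7 -0.15
t 27.15 tcp [ 0.6135 -0.1927  0.2798] xang -0.0764 zax [ 0.  0. -1.] w 0.0466 F [0.2 0.  0.5] j7 -0.15
t 27.2 tcp [ 0.6134 -0.193   0.2798] xang -0.0769 zax [ 0.  0. -1.] w 0.0466 F [-0.7  0.1 -0.4] j7 -0.15
blue (271, 133, 102, 116) 7980.0
[[272, 137], [276, 246], [286, 221], [308, 206], [327, 205], [357, 223], [357, 238], [365, 248], [372, 138], [362, 133]]
yellow (274, 223, 93, 91)
(array([ 0.6135, -0.2102,  0.1504,  0.1203]), np.float64(1.49))
```

Carrier centre is about (0.613, −0.2445), yaw −0.08, consistent with the lid's estimate. I'll put pot B in the +y cell.

Request:
arm_command(increments=[[[0.0046,0.0117,-0.03],[0,0,0],40],[[0.0046,0.0117,-0.07],[0,0,0],40],[[0.0046,0.0117,-0.11],[0,0,0],40],[[0.0046,0.0117,-0.14],[0,0,0],40],[[0.0046,0.0117,-0.165],[0,0,0],40],[[0.0046,0.0117,-0.185],[0,0,0],40],[[0.0046,0.0117,-0.205],[0,0,0],40],[[0.0046,0.0117,-0.218],[0,0,0],40],[[0.0046,0.0117,-0.2225],[0,0,0],40],[[0.0046,0.0117,-0.2225],[0,0,0],40]])

```text
clock: 28.25
tcp_pos: [0.618, -0.1826, 0.0571]
orientation: [-3.139, 0.124, 0.0]
contact_force: [-0.5, 0.5, 0.6]
grip_width: 0.0466
```

Request:
arm_command(increments=[[[0,0,0],[0,0,0],40],[[0,0,0],[0,0,0],40]])

```text
clock: 28.45
tcp_pos: [0.6185, -0.1829, 0.0579]
orientation: [3.139, -0.124, 0.002]
contact_force: [0.7, 0.2, -0.9]
grip_width: 0.0463
```

Request:
arm_command(increments=[[[0,0,-0.0015],[0,0,0],40],[[0,0,-0.002],[0,0,0],55],[[0,0,-0.002],[0,0,0],75],[[0,0,-0.002],[0,0,0],75],[[0,0,0.01],[0,0,0],75],[[0,0,0.05],[0,0,0],75],[[0,0,0.1],[0,0,0],75],[[0,0,0.14],[0,0,0],75],[[0,0.02,0.17],[0,0,0.058],75],[[-0.006,0.06,0.18],[0,0,0.058],75]])

```text
clock: 29.45
tcp_pos: [0.614, -0.1259, 0.2415]
orientation: [3.139, -0.041, 0.01]
contact_force: [0.7, 0.4, -0.5]
grip_width: 0.0643
```

Request:
arm_command(increments=[[[-0.006,0.045,0],[0,0,0],75],[[-0.012,0.09,0],[0,0,0],75],[[-0.012,0.0995,0],[0,0,0],75],[[-0.012,0.0995,0],[0,0,0],75],[[-0.012,0.0995,0],[0,0,0],75]])

```text
clock: 29.95
tcp_pos: [0.6001, -0.0248, 0.2372]
orientation: [3.14, -0.035, 0.0]
contact_force: [0.1, -1.0, -0.1]
grip_width: 0.0644
```

```bash
python3 - <<'E'
from h import *
m,im=snap("wrist","w22"); t=snap("top","t22")[1]; s=snap("side","s22")[1]
hsv=cv2.cvtColor(im,cv2.COLOR_BGR2HSV)
def blobs(mask,z,lo):
    for c in cv2.findContours(cv2.morphologyEx(mask,cv2.MORPH_OPEN,np.ones((3,3),np.uint8)),cv2.RETR_EXTERNAL,cv2.CHAIN_APPROX_NONE)[0]:
        if cv2.contourArea(c)>lo:
            W=ray(m,c.reshape(-1,2),z)[:,:2]; (x,y),rr=cv2.minEnclosingCircle((W*1000).astype(np.float32)); print(z,cv2.boundingRect(c),cv2.contourArea(c),"c",round(x/1000,4),round(y/1000,4),"d",round(2*rr,1),"mean",W.mean(0).round(4))
Y=cv2.inRange(hsv,(24,110,100),(34,255,255)); blobs(Y,.087,60); blobs(Y,.061,60)
g=s.astype(int).sum(2)//3; print(g[130,265:300].tolist())
E
```

```text
t 29.95 tcp [ 0.6001 -0.0248  0.2372] xang -0.0223 zax [ 0.    -0.001 -1.   ] w 0.0644 F [ 0.1 -1.  -0.1] j7 -0.4
t 30.0 tcp [ 0.6001 -0.0256  0.237 ] xang -0.0238 zax [-0.    -0.001 -1.   ] w 0.0641 F [-0.2  0.3  0.8] j7 -0.4
t 30.05 tcp [ 0.6001 -0.0258  0.2368] xang -0.0243 zax [-0.    -0.001 -1.   ] w 0.0639 F [ 0.2 -0.3  0.3] j7 -0.4
0.087 (317, 284, 38, 29) 889.5 c 0.616 -0.1555 d 49.3 mean [ 0.6154 -0.1565]
0.087 (297, 170, 48, 46) 1693.0 c 0.6004 -0.0248 d 50.9 mean [ 0.6004 -0.0246]
0.061 (317, 284, 38, 29) 889.5 c 0.6173 -0.1758 d 54.0 mean [ 0.6167 -0.1769]
0.061 (297, 170, 48, 46) 1693.0 c 0.6003 -0.0328 d 55.7 mean [ 0.6003 -0.0326]
[24, 24, 41, 67, 70, 70, 73, 72, 74, 74, 74, 72, 75, 72, 74, 75, 74, 73, 55, 110, 100, 100, 105, 107, 39, 39, 41, 41, 41, 35, 28, 110, 105, 104, 104]
```

Pot B stands at (0.617, −0.176) in its cell, the flap is still open, and pot A is directly below.

Request:
arm_command(increments=[[[0,0.001,-0.04],[0,0,0],75],[[0,0.001,-0.08],[0,0,0],75],[[0,0.001,-0.12],[0,0,0],75],[[0,0.001,-0.145],[0,0,0],75],[[0,0.001,-0.157],[0,0,0],75],[[0,0.001,-0.157],[0,0,0],75],[[0,0.001,-0.157],[0,0,0],40],[[0,0.001,-0.157],[0,0,0],40],[[0,0.001,-0.157],[0,0,0],40],[[0,0.001,-0.157],[0,0,0],40]])

```text
clock: 31.1
tcp_pos: [0.601, -0.0223, 0.0816]
orientation: [3.141, -0.033, 0.004]
contact_force: [-0.5, -0.7, 5.4]
grip_width: 0.0469
```

Request:
arm_command(increments=[[[0,0,0],[0,0,0],40],[[0,0,0.03],[0,0,0],40],[[0,0,0.07],[0,0,0],40],[[0,0,0.12],[0,0,0],40],[[0,-0.02,0.16],[0,0,-0.02],40],[[0.0,-0.065,0.18],[0,0,-0.056],40],[[0.0,-0.11,0.18],[0,0,-0.056],40],[[0.003,-0.155,0.18],[0,0,-0.056],40],[[0.005,-0.2,0.18],[0,0,-0.056],40],[[0.0075,-0.245,0.18],[0,0,-0.056],40]])

```text
clock: 32.1
tcp_pos: [0.6069, -0.2692, 0.2604]
orientation: [3.139, -0.121, 0.0]
contact_force: [0.3, 0.2, 0.1]
grip_width: 0.0466
```

Request:
arm_command(increments=[[[0,-0.03,0],[0,0,0],40],[[0,-0.041,-0.03],[0,0,0],40],[[0,-0.041,-0.07],[0,0,0],40],[[0,-0.041,-0.11],[0,0,0],40],[[0,-0.041,-0.14],[0,0,0],40],[[0,-0.041,-0.165],[0,0,0],40],[[0,-0.041,-0.185],[0,0,0],40],[[0,-0.041,-0.198],[0,0,0],40],[[0,-0.041,-0.2035],[0,0,0],40],[[0,-0.041,-0.2035],[0,0,0],40]])

```text
clock: 33.1
tcp_pos: [0.6077, -0.3083, 0.0569]
orientation: [3.139, -0.121, 0.001]
contact_force: [0.5, 1.3, 0.2]
grip_width: 0.0466
```

Request:
arm_command(increments=[[[0,0,0],[0,0,0],40],[[0,0,0],[0,0,0],55],[[0,0,0],[0,0,0],75],[[0,0,0],[0,0,0],75],[[0,0,0.01],[0,0,0],75],[[0,0,0.05],[0,0,0],75],[[0,0,0.1],[0,0,0],75],[[0,0,0.14],[0,0,0],75],[[0,0.03,0.18],[0,0,0],75],[[0,0.07,0.2],[0,0,0],75]])

```text
clock: 34.1
tcp_pos: [0.6085, -0.2401, 0.2613]
orientation: [3.136, -0.128, 0.009]
contact_force: [0.7, 0.7, -0.8]
grip_width: 0.0645
```

Request:
arm_command(increments=[[[-0.03,0.03,0.03],[0,0,0],75],[[-0.06,0.06,0.06],[0,0,0],75],[[-0.08,0.09,0.08],[0,0,0],75],[[-0.08,0.1,0.08],[0,0,0],75],[[-0.08,0.1,0.08],[0,0,0],75],[[-0.08,0.1,0.08],[0,0,0],75],[[-0.08,0.1,0.08],[0,0,0],75]])

```text
clock: 34.8
tcp_pos: [0.5273, -0.14, 0.3354]
orientation: [-3.138, 0.124, 0.003]
contact_force: [-0.1, -0.1, 0.5]
grip_width: 0.0638
```

```bash
python3 - <<'E'
from h import *
m,im=snap("wrist","w23"); t=snap("top","t23")[1]; s=snap("side","s23")[1]
hsv=cv2.cvtColor(im,cv2.COLOR_BGR2HSV)
Y=cv2.inRange(hsv,(24,110,100),(34,255,255))
for c in cv2.findContours(cv2.morphologyEx(Y,cv2.MORPH_OPEN,np.ones((3,3),np.uint8)),cv2.RETR_EXTERNAL,cv2.CHAIN_APPROX_NONE)[0]:
    if cv2.contourArea(c)>60:
        W=ray(m,c.reshape(-1,2),.061)[:,:2]; (x,y),rr=cv2.minEnclosingCircle((W*1000).astype(np.float32)); print(cv2.boundingRect(c),cv2.contourArea(c),"c",round(x/1000,4),round(y/1000,4),"d",round(2*rr,1))
b=cv2.inRange(hsv,(105,120,40),(125,255,255)); c=big(b>0); print("blue",cv2.boundingRect(c),rect(m,c,.075))
V=hsv[...,2]; S=hsv[...,1]
lid=((S<25)&(V>225)).astype(np.uint8); lid[:,380:]=0
for c in cv2.findContours(cv2.morphologyEx(lid,cv2.MORPH_OPEN,np.ones((3,3),np.uint8)),cv2.RETR_EXTERNAL,cv2.CHAIN_APPROX_NONE)[0]:
    if cv2.contourArea(c)>2500: print("white",cv2.boundingRect(c),rect(m,c,.018))
g=s.astype(int).sum(2)//3; print(g[130,265:300].tolist())
f=lambda a,W,H:cv2.resize(a,(W,H),interpolation=cv2.INTER_CUBIC)
cv2.imwrite("pics/v23.png",np.hstack([f(im[:, 120:520],400,400),f(t[110:310,290:490],400,400)]))
E
```

```text
t 34.8 tcp [ 0.5273 -0.14    0.3354] xang -0.0791 zax [-0.002  0.001 -1.   ] w 0.0638 F [-0.1 -0.1  0.5] j7 -0.14
t 34.85 tcp [ 0.5274 -0.1398  0.3354] xang -0.079 zax [-0.002  0.001 -1.   ] w 0.0645 F [-0.2  0.2 -0.3] j7 -0.14
t 34.9 tcp [ 0.5274 -0.1396  0.3354] xang -0.0788 zax [-0.002  0.001 -1.   ] w 0.0643 F [0.4 0.1 0.1] j7 -0.14
(361, 251, 17, 28) 336.0 c 0.602 -0.3085 d 52.7
(365, 173, 33, 33) 789.0 c 0.6163 -0.1781 d 52.3
blue (337, 158, 90, 131) (array([ 0.6089, -0.2364,  0.2165,  0.1246]), np.float64(1.491))
white (0, 284, 74, 61) (array([-0.1288, -0.4109,  0.1855,  0.1521]), np.float64(0.004))
white (49, 277, 151, 66) (array([ 0.1212, -0.4113,  0.3068,  0.152 ]), np.float64(0.002))
white (217, 160, 84, 121) (array([ 0.4155, -0.2398,  0.2272,  0.1364]), np.float64(1.482))
white (0, 0, 195, 284) (array([ 0.0693, -0.096 ,  0.4701,  0.4123]), np.float64(1.568))
[25, 28, 44, 66, 68, 70, 73, 72, 71, 73, 71, 72, 73, 75, 75, 73, 74, 75, 58, 110, 104, 103, 106, 106, 105, 104, 106, 101, 104, 104, 105, 104, 104, 104, 105]
```

Both pots are in the carrier and the flap edge is unchanged (col 283, about 1.55 rad). Now I'll return to the stay's grip pose.

Request:
arm_command(increments=[[[0.01,0.03,0.01],[0,0,0.148],60],[[0.015,0.06,0.02],[0,0,0.296],60],[[0.02,0.09,0.03],[0,0,0.444],60],[[0.03,0.12,0.035],[0,0,0.592],60],[[0.035,0.15,0.035],[0,0,0.74],60],[[0.04,0.18,0.035],[0,0,0.888],60],[[0.05,0.21,0.035],[0,0,1.036],60],[[0.055,0.25,0.035],[0,0,1.184],60],[[0.06,0.29,0.035],[0,0,1.332],60],[[0.065,0.33,0.035],[0,0,1.48],60]])

```text
clock: 35.95
tcp_pos: [0.593, 0.1925, 0.3708]
orientation: [-2.395, -2.032, 0.001]
contact_force: [0.4, -0.2, -0.0]
grip_width: 0.0512
```

Request:
arm_command(increments=[[[0.0136,0.036,0],[0,0,0.15],50],[[0.0136,0.036,0],[0,0,0.15],50],[[0.0136,0.036,0],[0,0,0.15],50],[[0.0136,0.036,0],[0,0,0.15],50],[[0.0136,0.036,-0.03],[0,0,0.15],50],[[0.0136,0.036,-0.08],[0,0,0.15],50],[[0.0136,0.036,-0.12],[0,0,0.15],50],[[0.0136,0.036,-0.15],[0,0,0.15],50],[[0.0136,0.036,-0.15],[0,0,0.15],50],[[0.0136,0.036,-0.15],[0,0,0.15],50]])

```text
clock: 36.95
tcp_pos: [0.6065, 0.2266, 0.2224]
orientation: [2.243, 2.199, 0.0]
contact_force: [0.3, 0.6, 1.9]
grip_width: 0.0423
```

```bash
python3 - <<'E'
from h import *
m,im=snap("wrist","w24"); hsv=cv2.cvtColor(im,cv2.COLOR_BGR2HSV); q=(hsv[...,1]>150)&(hsv[...,0]<26)&(hsv[...,0]>8)
q[300:]=0; c=big(q); print(cv2.boundingRect(c)); 
P=ray(m,c,.15)[:,:2]; print("x",P[:,0].min().round(4),P[:,0].max().round(4),"y",P[:,1].min().round(4),P[:,1].max().round(4))
for row in(130,160,190,220,250,280): 
    k=np.where(q[row,280:360])[0]
    if len(k): print(row,k[0]+280,k[-1]+280)
E
```

```text
t 36.95 tcp [0.6065 0.2266 0.2224] xang 1.5507 zax [ 0. -0. -1.] w 0.0423 F [0.3 0.6 1.9] j7 0.6
(306, 114, 29, 186)
x 0.5257 0.6786 y 0.2135 0.2376
130 307 333
160 307 333
190 307 333
220 307 333
250 307 333
280 307 333
```

The stay is centred between the jaws (cols 307–333). I'll descend and grip.

Request:
arm_command(increments=[[[0,0,-0.03],[0,0,0],50],[[0,0,-0.06],[0,0,0],50],[[0,0,-0.078],[0,0,0],50],[[0,0,-0.083],[0,0,0],50],[[0,0,-0.083],[0,0,0],50],[[0,0,-0.083],[0,0,0],10],[[0,0,-0.083],[0,0,0],10],[[0,0,-0.083],[0,0,0],10],[[0,0,-0.083],[0,0,0],10]], newtons=80)

```text
clock: 37.9
tcp_pos: [0.607, 0.228, 0.1402]
orientation: [2.241, 2.2, 0.003]
contact_force: [0.6, -2.5, 5.7]
grip_width: 0.0207
```

Request:
arm_command(increments=[[[0,0,0.01],[0,0,0],10],[[0,0,0.03],[0,0,0],10],[[0,0,0.06],[0,0,0],10],[[-0.01,0,0.09],[0,0,0],10],[[-0.03,0.0005,0.092],[0,0,0],10],[[-0.055,0.001,0.085],[0,0,0],10],[[-0.08,0.0015,0.07],[0,0,0],10],[[-0.1,0.002,0.055],[0,0,0],10],[[-0.12,0.0025,0.035],[0,0,0],10],[[-0.135,0.003,0.016],[0,0,0],10]])

```text
clock: 38.9
tcp_pos: [0.4701, 0.2312, 0.1556]
orientation: [2.239, 2.202, 0.002]
contact_force: [0.1, -1.2, -2.3]
grip_width: 0.0207
```

Request:
arm_command(increments=[[[-0.015,0.0005,-0.02],[0,0,0],10],[[-0.02,0.0005,-0.023],[0,0,0],10],[[-0.04,0.0005,-0.023],[0,0,0],10],[[-0.065,0.0005,-0.023],[0,0,0],10],[[-0.065,0.0005,-0.023],[0,0,0],10]])

```text
clock: 39.4
tcp_pos: [0.4042, 0.2321, 0.1331]
orientation: [2.236, 2.205, 0.001]
contact_force: [-0.3, -0.1, -1.9]
grip_width: 0.0208
```

```bash
python3 - <<'E'
from h import *
m,im=snap("wrist","w25"); s=snap("side","s25")[1]; t=snap("top","t25")[1]
g=s.astype(int).sum(2)//3
B=lambda x,y,z:[.597+x+.021*y,.073-.021*x+y,z]
print("shut flap front corner px",proj(cam("side"),[B(-.092,.171,.101),B(-.092,-.139,.101)]).round(0).tolist())
d=(g<45).astype(np.uint8); d[:, :200]=0; d[:100]=0; d[260:]=0
print([ (row,np.where(d[row,200:380])[0][[0,-1]]+200) for row in range(110,230,8) if d[row,200:380].any()])
print(g[130,265:300].tolist())
E
```

```text
t 39.4 tcp [0.4042 0.2321 0.1331] xang 1.5564 zax [ 0.001 -0.    -1.   ] w 0.0208 F [-0.3 -0.1 -1.9] j7 0.3
t 39.45 tcp [0.4061 0.2321 0.1332] xang 1.555 zax [ 0.003  0.    -1.   ] w 0.0208 F [ 0.8 -0.4 -1.9] j7 0.3
t 39.5 tcp [0.4072 0.232  0.1331] xang 1.5535 zax [ 0.003  0.001 -1.   ] w 0.0209 F [-0.3  1.1 -0.9] j7 0.3
shut flap front corner px [[302.0, 219.0], [337.0, 183.0]]
[(110, array([330, 330])), (134, array([329, 329])), (142, array([332, 360])), (150, array([330, 360])), (158, array([330, 360])), (166, array([331, 359])), (174, array([339, 355])), (182, array([343, 379])), (190, array([324, 373])), (198, array([335, 350])), (206, array([325, 325])), (214, array([304, 332])), (222, array([348, 358]))]
[106, 106, 106, 106, 106, 107, 107, 109, 107, 108, 107, 107, 107, 109, 109, 105, 105, 108, 106, 108, 103, 104, 107, 107, 107, 106, 107, 104, 105, 104, 105, 104, 105, 106, 105]
```

The flap no longer stands upright. I'll level the stay with a counter-tilt and set it down on the bench.

Request:
arm_command(increments=[[[0,-0.01,0],[0.003,0.14,0],10],[[0,-0.02,0],[0.006,0.28,0],10],[[0,-0.02,-0.02],[0.006,0.32,0],10],[[0,-0.02,-0.05],[0.006,0.32,0],10],[[0,-0.02,-0.075],[0.006,0.32,0],10],[[0,-0.02,-0.086],[0.006,0.32,0],10],[[0,-0.02,-0.09],[0.006,0.32,0],10],[[0,-0.02,-0.092],[0.006,0.32,0],10],[[0,-0.02,-0.092],[0.006,0.32,0],10]])

```text
clock: 40.45
tcp_pos: [0.4066, 0.2117, 0.0403]
orientation: [-2.066, -2.029, 0.325]
contact_force: [-0.1, -0.5, -1.2]
grip_width: 0.0208
```

Request:
arm_command(increments=[[[0,0,-0.002],[0,0,0],10],[[0,0,-0.004],[0,0,0],10],[[0,0,-0.005],[0,0,0],10],[[0,0,-0.005],[0,0,0],10],[[0,0,-0.005],[0,0,0],10]])

```text
clock: 40.95
tcp_pos: [0.4054, 0.2119, 0.0367]
orientation: [-2.065, -2.03, 0.327]
contact_force: [-5.6, -2.2, 16.1]
grip_width: 0.021
```

Request:
arm_command(increments=[[[0,0,0.0015],[0,0,0],30],[[0,0,0.0015],[0,0,0],50],[[0,0,0.0015],[0,0,0],55],[[0.003,0,0.01],[0,0,0],55],[[0.015,0,0.045],[0,0,0],55],[[0.025,0,0.09],[0,0,0],55],[[0.025,0,0.14],[-0.003,-0.14,0],55],[[0.025,-0.02,0.18],[-0.006,-0.28,0],55],[[0.025,-0.06,0.22],[-0.006,-0.32,0],55],[[0.025,-0.1,0.24],[-0.006,-0.32,0],55]])

```text
clock: 41.95
tcp_pos: [0.4299, 0.1136, 0.2764]
orientation: [2.232, 2.206, 0.002]
contact_force: [1.2, -1.3, 0.2]
grip_width: 0.047
```

Request:
arm_command(increments=[[[0,-0.04,0.03],[0,0,-0.148],70],[[0,-0.08,0.06],[0,0,-0.296],70],[[0,-0.12,0.06],[0,0,-0.444],70],[[0,-0.16,0.06],[0,0,-0.592],70],[[0,-0.2,0.06],[0,0,-0.74],70],[[0,-0.24,0.06],[0,0,-0.888],70],[[-0.01,-0.26,0.06],[0,0,-1.036],70],[[-0.01,-0.28,0.06],[0,0,-1.184],70],[[-0.01,-0.3,0.06],[0,0,-1.332],70],[[-0.01,-0.3,0.06],[0,0,-1.48],70]])

```text
clock: 42.95
tcp_pos: [0.4204, -0.1906, 0.3342]
orientation: [-3.14, -0.099, 0.0]
contact_force: [0.4, 0.3, -0.2]
grip_width: 0.0597
```

Request:
arm_command(increments=[[[0,0,0],[0,0,-0.15],70],[[0,0,0],[0,0,-0.155],70],[[0,0,0],[0,0,-0.155],70],[[0,0,0],[0,0,-0.155],70],[[0,0,0],[0,0,-0.155],70]])

```text
clock: 43.45
tcp_pos: [0.421, -0.1877, 0.3341]
orientation: [3.139, -0.125, 0.0]
contact_force: [0.1, 0.1, 0.2]
grip_width: 0.0603
```

```bash
python3 - <<'E'
from h import *
m,im=snap("wrist","w26"); s=snap("side","s26")[1]; t=snap("top","t26")[1]; mt=cam("top"); ms=cam("side")
ht=cv2.cvtColor(t,cv2.COLOR_BGR2HSV).astype(int); q=(ht[...,1]>150)&(ht[...,0]<25)&(ht[...,2]>120); q[:,:205]=0
try: c=big(q); print("stay top",rect(mt,c,.048))
except Exception as e: print(e)
hs=cv2.cvtColor(s,cv2.COLOR_BGR2HSV).astype(int); q=(hs[...,1]>170)&(hs[...,0]<24)&(hs[...,2]>110); q[:,:310]=0; c=big(q); print("stay side",cv2.boundingRect(c)); tc=np.array([.405,.212,0])
print("expected side box",proj(ms,[tc+[a,b,z] for a in(-.083,.08) for b in(.011,) for z in(0,.048)]).round(0).tolist())
B=lambda x,y,z:[.597+x+.021*y,.073-.021*x+y,z]
p=proj(ms,[B(-.092,y,.099) for y in(.15,.1,0,-.1)]).round().astype(int); print("bead px shut",p.tolist(),[s[max(0,v-8):v+9,u].astype(int).mean(1).round().tolist() for u,v in p])
hsv=cv2.cvtColor(im,cv2.COLOR_BGR2HSV); V=hsv[...,2].astype(int);S=hsv[...,1].astype(int)
lid=(S<12)&(V>225); lid[:, :200]=0
for c in cv2.findContours(cv2.morphologyEx(lid.astype(np.uint8),cv2.MORPH_OPEN,np.ones((3,3),np.uint8)),cv2.RETR_EXTERNAL,cv2.CHAIN_APPROX_NONE)[0]:
    if cv2.contourArea(c)>2000: print("white",cv2.boundingRect(c),rect(m,c,.018))
h=V<60; h[:60]=0; h[250:]=0; h[:,:200]=0;h[:,450:]=0
for c in cv2.findContours(cv2.morphologyEx(h.astype(np.uint8),cv2.MORPH_OPEN,np.ones((3,3),np.uint8)),cv2.RETR_EXTERNAL,cv2.CHAIN_APPROX_NONE)[0]:
    if cv2.contourArea(c)>200: print("dark",cv2.boundingRect(c),rect(m,c.reshape(-1,2),.06))
E
```

```text
t 43.45 tcp [ 0.421  -0.1877  0.3341] xang -0.0799 zax [ 0. -0. -1.] w 0.0603 F [0.1 0.1 0.2] j7 0.09
t 43.5 tcp [ 0.4209 -0.1878  0.3341] xang -0.0805 zax [ 0.  0. -1.] w 0.0599 F [ 0.1  0.4 -0.1] j7 0.09
t 43.55 tcp [ 0.4209 -0.1879  0.3341] xang -0.0809 zax [-0. -0. -1.] w 0.0596 F [0.6 1.  0.2] j7 0.09
stay top (array([0.405 , 0.2095, 0.1573, 0.022 ]), np.float64(-0.023))
stay side (315, 233, 61, 27)
expected side box [[374.0, 262.0], [376.0, 245.0], [313.0, 252.0], [313.0, 236.0]]
bead px shut [[305, 217], [311, 210], [323, 198], [334, 187]] [[135.0, 136.0, 138.0, 114.0, 41.0, 44.0, 44.0, 40.0, 51.0, 119.0, 115.0, 112.0, 113.0, 112.0, 112.0, 111.0, 110.0], [37.0, 77.0, 141.0, 139.0, 111.0, 46.0, 43.0, 40.0, 38.0, 84.0, 147.0, 142.0, 140.0, 142.0, 141.0, 141.0, 141.0], [59.0, 43.0, 46.0, 45.0, 41.0, 42.0, 47.0, 42.0, 37.0, 72.0, 117.0, 115.0, 111.0, 114.0, 113.0, 114.0, 113.0], [67.0, 95.0, 67.0, 64.0, 147.0, 63.0, 41.0, 42.0, 39.0, 105.0, 113.0, 122.0, 124.0, 89.0, 67.0, 67.0, 69.0]]
white (273, 125, 82, 124) (array([ 0.4066, -0.2338,  0.2131,  0.1287]), np.float64(1.482))
dark (414, 205, 36, 7) (array([ 0.5884, -0.263 ,  0.0561,  0.0099]), np.float64(-0.081))
dark (309, 164, 9, 64) (array([ 0.4068, -0.2301,  0.1005,  0.0126]), np.float64(1.478))
dark (200, 60, 23, 65) (array([ 0.2813, -0.0724,  0.0842,  0.031 ]), np.float64(1.363))
```

The side view shows the flap bead exactly where it should be when shut, and the stay lies flat on the bench at (0.405, 0.21). Next is the lid.

Request:
arm_command(increments=[[[-0.007,-0.025,-0.03],[0,0,-0.008],70],[[-0.014,-0.047,-0.06],[0,0,-0.008],70],[[-0.014,-0.047,-0.1],[0,0,-0.008],70],[[-0.014,-0.047,-0.14],[0,0,-0.008],70],[[-0.014,-0.047,-0.18],[0,0,-0.008],70],[[-0.014,-0.047,-0.22],[0,0,-0.008],70],[[-0.014,-0.047,-0.25],[0,0,-0.008],70],[[-0.014,-0.047,-0.272],[0,0,-0.008],70],[[-0.014,-0.047,-0.2815],[0,0,-0.008],70],[[-0.014,-0.047,-0.2815],[0,0,-0.008],70]])

```text
clock: 44.6
tcp_pos: [0.4066, -0.2345, 0.0517]
orientation: [-3.137, 0.14, 0.003]
contact_force: [0.4, 0.1, 0.1]
grip_width: 0.0596
```

Request:
arm_command(increments=[[[0,0,0],[0,0,0],70],[[0,0,0],[0,0,0],10],[[0,0,0],[0,0,0],10],[[0,0,0],[0,0,0],10],[[0,0,0],[0,0,0],10],[[0,0,0],[0,0,0],10],[[0,0,0],[0,0,0],10]], newtons=60)

```text
clock: 45.3
tcp_pos: [0.4072, -0.2353, 0.0534]
orientation: [3.137, -0.142, 0.001]
contact_force: [-2.2, -0.7, 7.8]
grip_width: 0.0166
```

Request:
arm_command(increments=[[[0,0,0.015],[0,0,0],10],[[0,0,0.04],[0,0,0],10],[[0,0,0.08],[0,0,0],10],[[0.01,0,0.11],[0,0,0],10],[[0.03,0,0.147],[0,0,0],10],[[0.05,0,0.147],[0,0,0],10],[[0.05,0,0.147],[0,0,0],10],[[0.05,0,0.147],[0,0,0],10],[[0.05,0,0.147],[0,0,0],10],[[0.05,0,0.147],[0,0,0],10]])

```text
clock: 46.3
tcp_pos: [0.4557, -0.2349, 0.1988]
orientation: [-3.138, 0.142, 0.003]
contact_force: [0.1, -0.6, -2.6]
grip_width: 0.0167
```

```bash
python3 - <<'E'
from h import *
m,im=snap("wrist","w27"); hsv=cv2.cvtColor(im,cv2.COLOR_BGR2HSV); V=hsv[...,2].astype(int);S=hsv[...,1].astype(int); z0=r.get_obs()["tcp_pos"][2]
lid=(S<14)&(V>215); lid[:,:150]=0; lid[:30]=0
k=lid.astype(np.uint8)
for c in cv2.findContours(cv2.morphologyEx(k,cv2.MORPH_OPEN,np.ones((5,5),np.uint8)),cv2.RETR_EXTERNAL,cv2.CHAIN_APPROX_NONE)[0]:
    if cv2.contourArea(c)>3000: print("white",cv2.boundingRect(c),cv2.contourArea(c),cv2.approxPolyDP(c,4,True).reshape(-1,2).tolist())
b=cv2.inRange(hsv,(105,120,40),(125,255,255))>0; c=big(b); print("blue",cv2.boundingRect(c),cv2.approxPolyDP(c.reshape(-1,1,2),4,True).reshape(-1,2).tolist())
print("lid plate z",z0-.049+.014)
cv2.imwrite("pics/v27.png",cv2.resize(im,(800,500),interpolation=cv2.INTER_CUBIC))
E
```

```text
t 46.3 tcp [ 0.4557 -0.2349  0.1988] xang -0.0903 zax [-0.002  0.    -1.   ] w 0.0167 F [ 0.1 -0.6 -2.6] j7 -0.09
white (202, 63, 237, 232) 41016.5 [[202, 65], [229, 289], [265, 291], [278, 259], [301, 244], [300, 193], [311, 170], [334, 174], [340, 193], [339, 244], [362, 259], [374, 290], [389, 294], [397, 288], [411, 289], [438, 65]]
blue (413, 79, 156, 209) [[440, 80], [431, 150], [465, 150], [444, 137], [445, 114], [457, 104], [493, 97], [511, 109], [514, 121], [498, 150], [525, 154], [527, 159], [429, 160], [424, 205], [492, 204], [513, 219], [460, 220], [488, 245], [484, 260], [462, 273], [442, 263], [427, 237], [433, 221], [421, 221], [413, 286], [517, 285], [568, 82]]
lid plate z 0.1639442154316358
```

View pics/v27.png

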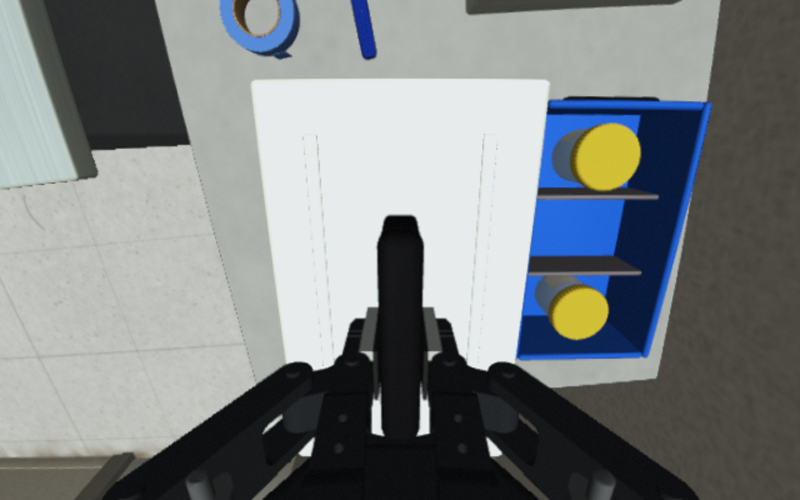

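Both yellow pots stand upright in the end cells. The lid's +y corners are at (202, 64) and (438, 64), and the carrier's +x corners at (568, 81) and (518, 285). I'll compute the shift.

```bash
python3 - <<'E'
from h import *
m=cam("wrist"); z0=r.get_obs()["tcp_pos"]; print(z0.round(4))
C=ray(m,[(568.8,81.3),(518.3,285.8)],.075)[:,:2]; L=ray(m,[(201,63.6),(439,63.6)],z0[2]-.035)[:,:2]
v=C[0]-C[1]; ln=np.linalg.norm(v); yh=v/ln; xh=np.array([yh[1],-yh[0]]); cc=C.mean(0)-.061*xh
e=ray(m,[(442,80.7),(568.8,81.3)],.075)[:,:2]; xh2=(e[1]-e[0])/np.linalg.norm(e[1]-e[0])
u=L[1]-L[0]; w=np.linalg.norm(u); u/=w; lc=L.mean(0)-.108*np.array([-u[1],u[0]])
print("carrier corners",C.round(4).tolist(),"len",ln.round(4),"yaw",np.arctan2(-yh[0],yh[1]).round(4),np.arctan2(xh2[1],xh2[0]).round(4),"centre",cc.round(4))
print("lid",L.round(4).tolist(),"w",w.round(4),"yaw",np.arctan2(u[1],u[0]).round(4),"centre",lc.round(4),"rel tcp",(lc-z0[:2]).round(4))
print("shift",(cc-lc).round(4))
E
```

```text
[ 0.456  -0.2349  0.1989]
carrier corners [[0.678, -0.1455], [0.6627, -0.3512]] len 0.2063 yaw -0.0743 -0.0722 centre [ 0.6095 -0.2438]
lid [[0.4023, -0.1222], [0.5282, -0.1336]] w 0.1264 yaw -0.0901 centre [ 0.4555 -0.2355] rel tcp [-0.0004 -0.0006]
shift [ 0.154  -0.0083]
```

Request:
arm_command(increments=[[[0.04,-0.002,0],[0,0,0.0135],10],[[0.08,-0.004,0],[0,0,0.0135],10],[[0.12,-0.007,0],[0,0,0.0135],10],[[0.157,-0.0088,0],[0,0,0.0135],10],[[0.157,-0.0088,-0.02],[0,0,0.0135],10],[[0.157,-0.0088,-0.045],[0,0,0.0135],10],[[0.157,-0.0088,-0.06],[0,0,0.0135],10],[[0.157,-0.0088,-0.066],[0,0,0.0135],10],[[0.157,-0.0088,-0.066],[0,0,0.0135],10],[[0.157,-0.0088,-0.066],[0,0,0.0135],10]])

```text
clock: 47.35
tcp_pos: [0.6144, -0.2439, 0.1345]
orientation: [3.139, -0.121, 0.002]
contact_force: [0.1, 0.4, -2.6]
grip_width: 0.0171
```

Request:
arm_command(increments=[[[0,0,-0.004],[0,0,0],10],[[0,0,-0.008],[0,0,0],10],[[0,0,-0.012],[0,0,0],10],[[0,0,-0.0155],[0,0,0],10],[[0,0,-0.0155],[0,0,0],10],[[0,0,-0.0155],[0,0,0],10]])

```text
clock: 47.95
tcp_pos: [0.6139, -0.2437, 0.1179]
orientation: [-3.139, 0.12, 0.0]
contact_force: [0.0, -0.1, -1.7]
grip_width: 0.0167
```

```bash
python3 - <<'E'
from h import *
m,im=snap("wrist","w28"); o=r.get_obs(); print(o["moment"].round(2)); hsv=cv2.cvtColor(im,cv2.COLOR_BGR2HSV); V=hsv[...,2].astype(int);S=hsv[...,1].astype(int)
b=cv2.inRange(hsv,(105,120,40),(125,255,255))>0
for c in cv2.findContours(b.astype(np.uint8),cv2.RETR_EXTERNAL,cv2.CHAIN_APPROX_NONE)[0]:
    if cv2.contourArea(c)>40: print("blue",cv2.boundingRect(c),cv2.contourArea(c))
E
```

```text
t 47.95 tcp [ 0.6139 -0.2437  0.1179] xang -0.0765 zax [-0.  0. -1.] w 0.0167 F [ 0.  -0.1 -1.7] j7 -0.24
[ 0.    0.01 -0.  ]
blue (65, 0, 28, 34) 555.5
blue (0, 0, 17, 36) 418.0
```

The plug has entered without contact (z 0.118, no force). I'll seat it and release.

Request:
arm_command(increments=[[[0,0,-0.0015],[0,0,0],10],[[0,0,-0.0025],[0,0,0],10],[[0,0,-0.003],[0,0,0],10],[[0,0,-0.003],[0,0,0],10]])

```text
clock: 48.4
tcp_pos: [0.6142, -0.2437, 0.1165]
orientation: [3.138, -0.12, 0.001]
contact_force: [-3.5, 0.7, 8.0]
grip_width: 0.0168
```

Request:
arm_command(increments=[[[0,0,0.0005],[0,0,0],30],[[0,0,0.0005],[0,0,0],60],[[0,0,0.0005],[0,0,0],70],[[0,0,0.005],[0,0,0],70],[[0,0,0.03],[0,0,0],70],[[0,0,0.08],[0,0,0],70],[[-0.03,0.03,0.12],[0,0,0],70],[[-0.07,0.06,0.16],[0,0,0],70],[[-0.1,0.08,0.18],[0,0,0],70],[[-0.1,0.08,0.18],[0,0,0],70]])

```text
clock: 49.4
tcp_pos: [0.5128, -0.1603, 0.2983]
orientation: [3.137, -0.114, 0.004]
contact_force: [0.3, -0.3, 0.2]
grip_width: 0.0598
```

Request:
arm_command(increments=[[[0,0,0.04],[0,0,0],70],[[0,0,0.06],[0,0,0],70],[[0,0,0.06],[0,0,0],70],[[0,0,0.06],[0,0,0],70],[[0,0,0.06],[0,0,0],70]])

```text
clock: 49.9
tcp_pos: [0.5134, -0.164, 0.3537]
orientation: [-3.139, 0.12, 0.003]
contact_force: [0.2, -0.4, -0.4]
grip_width: 0.06
```

```bash
python3 - <<'E'
from h import *
m,im=snap("wrist","w29"); s=snap("side","s29")[1]; t=snap("top","t29")[1]
hsv=cv2.cvtColor(im,cv2.COLOR_BGR2HSV); V=hsv[...,2].astype(int);S=hsv[...,1].astype(int)
lid=(S<14)&(V>215); lid[:,:290]=0
for c in cv2.findContours(cv2.morphologyEx(lid.astype(np.uint8),cv2.MORPH_OPEN,np.ones((5,5),np.uint8)),cv2.RETR_EXTERNAL,cv2.CHAIN_APPROX_NONE)[0]:
    if cv2.contourArea(c)>2000:
        print("white",cv2.boundingRect(c),rect(m,c,.081))
ms=cam("side"); B=lambda x,y,z:[.597+x+.021*y,.073-.021*x+y,z]
p=proj(ms,[B(-.092,y,.099) for y in(.15,0)]).round().astype(int); print([s[max(0,v-8):v+9,u].astype(int).mean(1).round().tolist() for u,v in p])
hs=cv2.cvtColor(s,cv2.COLOR_BGR2HSV).astype(int); q=(hs[...,1]>170)&(hs[...,0]<24)&(hs[...,2]>110); q[:,:310]=0; print("stay side",cv2.boundingRect(big(q)))
# clutter vs start
t0=cv2.imread("pics/top0.png"); s0=cv2.imread("pics/side0.png")
def cen(img,lo,hi,w):
    k=cv2.inRange(cv2.cvtColor(img,cv2.COLOR_BGR2HSV),lo,hi); o=np.zeros_like(k); x0,x1,y0,y1=w; o[y0:y1,x0:x1]=k[y0:y1,x0:x1]; M=cv2.moments(o,True); return (round(M["m10"]/max(M["m00"],1),1),round(M["m01"]/max(M["m00"],1),1),M["m00"])
for n,lo,hi,w in(("tape+marker",(100,120,80),(125,255,255),(330,400,195,235)),("amber",(5,80,40),(20,255,200),(285,312,240,285))): print(n,cen(s0,lo,hi,w),cen(s,lo,hi,w))
# lid seat in side view: white/blue boundary at the lid's front end
for img,nm in((s0,"start"),(s,"now")):
    h=cv2.cvtColor(img,cv2.COLOR_BGR2HSV); wl=((h[...,1]<20)&(h[...,2]>190)).astype(np.uint8); o=np.zeros_like(wl); o[150:205,285:355]=wl[150:205,285:355]; bl=cv2.inRange(h,(105,120,40),(125,255,255)); b2=np.zeros_like(bl); b2[150:205,285:355]=bl[150:205,285:355]
    print(nm,"lid px",cv2.boundingRect(big(o>0,1)),"blue",cv2.boundingRect(big(b2>0,1)),cv2.countNonZero(o),cv2.countNonZero(b2))
E
```

```text
t 49.9 tcp [ 0.5134 -0.164   0.3537] xang -0.0767 zax [-0.002  0.001 -1.   ] w 0.06 F [ 0.2 -0.4 -0.4] j7 -0.12
t 49.95 tcp [ 0.5134 -0.1639  0.3536] xang -0.0766 zax [-0.002  0.001 -1.   ] w 0.0597 F [-0.9  0.3  0.2] j7 -0.12
t 50.0 tcp [ 0.5134 -0.1638  0.3537] xang -0.0765 zax [-0.002  0.001 -1.   ] w 0.0602 F [-0.8 -0.7 -0.1] j7 -0.12
white (346, 144, 93, 130) (array([ 0.6141, -0.2423,  0.214 ,  0.1283]), np.float64(1.495))
[[134.0, 137.0, 137.0, 113.0, 45.0, 44.0, 44.0, 39.0, 52.0, 117.0, 113.0, 112.0, 111.0, 114.0, 112.0, 111.0, 111.0], [60.0, 44.0, 47.0, 46.0, 43.0, 45.0, 49.0, 44.0, 41.0, 71.0, 118.0, 115.0, 114.0, 114.0, 114.0, 112.0, 114.0]]
stay side (315, 233, 61, 27)
tape+marker (363.2, 211.8, 67.0) (363.9, 211.9, 69.0)
amber (297.8, 267.9, 248.0) (297.8, 267.9, 248.0)
start lid px (295, 164, 53, 18) blue (329, 169, 18, 30) 456 181
now lid px (294, 164, 53, 18) blue (329, 168, 18, 31) 462 200
```

Every check agrees: the lid has the same side-view box as at the start, the flap bead is at its shut place, the stay is flat, and the other bench items have not moved. Handing in.

```bash
python3 -c "
from bench import r
print(r.hand_in())"
```

```text
the job is handed in; nothing more can be done
None
```

I did every step of the task and handed the job in at about 50 s of the 192 s allowed; no verdict was given.

**What I did**
- I put the lid in the tray, then lifted the flap with the stay's tip and propped it open with the stay.
- This run had two yellow pots. I stood both in the end cells of the carrier and left the white one in the bin.
- I then took the stay out so the flap shut, laid the stay on the bench, and put the lid back on the carrier.

**Last checks**
- **Lid:** its outline in the side picture is within 1 px of the start, measured centre (0.614, −0.242), about 2 mm from the carrier's. It seated with 8 N of contact.
- **Flap:** its front bead is exactly where it belongs when shut.
- **Stay:** it lies flat on the bench near (0.405, 0.21).
- **Pots:** both yellow pots were upright in the last view before the lid went on.
- **Other bench items:** the tape, marker and dropper bottle match the start picture; the timer was not checked separately.

**What differed or was not checked**
- **Stay position:** it did not go in level. Pressing it down jammed it near the hinge and tilted it in the grip. It therefore held the flap as a tilted strut at about 1.55 rad, instead of lying level at 1.65.
- **Camera readings:** a wrist picture taken while the arm was still settling read about 10 mm off. I placed the lid in the tray from a still picture instead.
- **White pot:** I never moved it, but did not look at it again after the flap closed.

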